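Change the drying cartridges of a lamp control unit

ROBOT

A 6-joint arm with a two-finger parallel gripper is mounted at the origin on a cart in front of the work surface, level with it; the furniture and walls round the work are solid. World frame = base frame: x ahead of the robot, y to its left, z up, the work surface at z = 0. Lengths are in m, angles in rad, forces in N, time in s.
With the tool pointing down it reaches from about 0.3 to 0.775 m from the base axis. Payload 14.6 kg.
Tool frame: the origin (TCP) lies between the finger pads, 19 mm behind the fingertips; this is the grasp point; z points along the fingers, y is the direction in which the jaws open and shut (so a half turn about z gives the same grasp; the last joint's range is limited). The gripper opens to 85 mm and grips with 20 to 120 N. Pads are 22 mm wide; open, the fingers measure 114 mm over their backs; the gripper's body (76 mm by 85 mm) begins 54 mm behind the grasp point. The pads swing forward as they close: fully open they stand 13 mm farther back than shut.
Start: joints at [-1.168, 0.3, 1.521, -0, 1.321, -0.067], TCP at [0.249, -0.49, 0.25] pointing down, gripper open.
Joint ranges: [-3.03, 3.03], [-0.79, 2.21], [0.23, 2.52], [-1.04, 4.18], [0, 3.07], [-2.55, 2.55]. Speed limits (rad/s): [2.22, 2.22, 2.57, 3.14, 3.14, 3.14].

INTERFACE

Orientations are given as [roll, pitch, yaw] about the fixed x, y, z axes, in that order (R = Rz(yaw) Ry(pitch) Rx(roll)).
In Python, from station import manip gives the robot as it stands.
- The arm moves only by the shell command python3 -m crank 'ROWS' [FORCE]. ROWS is JSON, one flat list of numbers, 7 for each row, row after row: the shift along the tool's x, y, z normalised to -1 to 1, where 1 is 50 cm, then the turn, a rotation vector about the tool's x, y, z normalised to -1 to 1, where 1 is 360 degrees, then the gripper command: -1 is fully open, 1 is shut, values between are in proportion. A call has 1 to 5 rows; each row is the pose to reach, as a shift and turn from the pose commanded when the call began, along the tool's axes at that moment, turning the shorter way round; what a row does not reach only later rows make up. A row lasts 1/8 s, in which the tool goes at most 62.5 mm and 10.7 degrees, less where a joint would pass 70% of its speed; a pose out of reach is approached as far as the arm can. A call with a number of a shift or a turn outside -1 to 1 is refused whole. A call with a gripper value outside its range is refused whole. The fingers move at their own pace and stop on an object; FORCE is the grip in N (left out, the last holds). Time passes only in rows, so rows that repeat a pose let the fingers close. It gives the time, the measured TCP pose, the force and the opening at its end, in the units of the state.
- manip.get_state(): the state, without advancing time (a new reading comes with each control period).
- manip.snapshot(name): name is "scene" or "top" or "wrist"; returns the picture (420x560x3 uint8, red, green, blue); there is no depth.
- manip.get_calibration(name): a dict with "mtx" (3x3 intrinsics, pixels), "distortion" ([k1, k2, p1, p2, k3] as OpenCV has them; the pictures are not rectified), "R" (3x3) and "t" (3): a world point X has camera coordinates R X + t. Camera axes: x right, y down, z forward; pixel columns grow to the right and rows downward; lengths in m; the calibration is good to about 2 mm. A picture is of the moment at which its call begins: read the wrist's pose just before it. get_calibration takes no time and is no camera call; for the wrist camera it gives the pose at the moment of the call.
- manip.job_done(): hands the job in, once; it reports no verdict.
The state is a dict: "time": time; "qpos": joint angles; "joint_velocities": joint speeds; "joint_torque": joint torques, N m; "ee_pos": TCP position; "tool_rot": TCP orientation; "ft_force": force on the tool from outside, world axes, zero at the start; "ft_torque": the same for the moment, N m; "grip_width": opening from 0.0 (shut) to 1.0 (fully open).
Only numpy, scipy, OpenCV 4.12 (cv2) and the standard library are available. Lean on these libraries where they do the work, as an engineer would, in place of code of your own. Each camera call takes 0.05 s, during which the arm holds its last target. There are 200 camera calls.

TASK

Change the drying cartridges of the lamp control unit: every used one in its wells must end up hanging by its collar between the two bars of the drying rack, and every fresh one must be lifted off its pedestal through the round port in the roof of the dry box and seated fully in an empty well. When they are all in place, close the unit: hook the cover's front lip into the slot under the bar at the front of the unit with the cover tilted, then swing it down and press until the catch snaps over its rear edge and it lies flat. Leave the other things on the bench where they are.

Things in the scene. Friction and masses are not known exactly. Their poses are not given: they have to be found in the camera images.
- unit: Lamp control unit, a fixed grey open box; origin on the bench under its middle well, x to its rear (away from the robot at yaw 0), y left. x -64..68 mm, y -80..80, rim 70 mm high. Inside (x -42..42, y -70..70) a plate, top 40 mm high, has 3 wells along y, 46 mm apart. A bar over the front rim (y -57..57, top 85 mm high) covers the lip slot; the catch stands at the rear between cheeks 92 mm high.
- well0 (a point): Mouth of the well at unit y = -46 mm: middle of a through hole 28 mm across in the plate, 40 mm above the bench, upright. A seated cartridge rests with its collar on the plate, its origin 30 mm below this point, the end of its grip 4 mm below the unit's rim.
- well1 (a point): The same for the middle well (unit y = 0).
- well2 (a point): The same for the well at unit y = +46 mm.
- seat (a point): Where the cover's origin lies when it is shut: 70 mm above the unit's origin, axes as the unit's. The cover's sides and rear edge then rest on the unit's rim.
- slot (a point): Where point cover_lip lies when the cover is shut: unit x -57.5 mm, 70 mm above the bench, on the slot's floor; axes as the unit's. The slot is 102 mm wide (y) and open to the rear. End wall 1.5 mm in front of this point; roof 4.5 mm above the floor at the end wall, rising evenly to 10.5 mm at the mouth, 13 mm to the rear of the end wall.
- catch (a joint): Sprung catch: 0 at rest, up to 0.008 m when pushed to the rear; spring 3.3 N + 300 N/m. Nose y -15..15 mm: tip at unit x 41 mm, 76 mm high, flat below; its face rises from the tip to x 49 mm, 90 mm high. The cover's rear edge, pressed down (about 4 to 10 N at point cover_press), drives it back; then it snaps over the edge and returns to 0.
- cover: Loose grey cover, 5 mm thick, 110 g, rib up; origin on its underside, z up, x to its rear edge at 45.5 mm; y -75..75. In front a lip, 3 mm thick, 96 mm wide, flush with the underside, reaches from x -43 to -57.5. Black grip rib along x: x -22..14 mm, 14 mm wide, from 5 to 29 mm above the underside. Tilted 0.35 rad or less, the lip goes fully in; the rear edge meets the catch at 0.13 rad.
- cover_lip (a point): Middle of the front end of the cover's lip, on the underside; cover x -57.5 mm; axes as the cover's.
- cover_rib (a point): On the cover's rib, 4 mm in front of the cover's origin, 27 mm above the underside: a TCP position for gripping the rib across its 14 mm.
- cover_press (a point): Middle of the three fine black ribs on the cover's top near the rear edge, where one presses it shut: 29 mm to the rear of the cover's origin, 5 mm above the underside.
- used_1: Drying cartridge, 50 g, upright; origin at the foot, z up its axis. Metal body 24 mm across, 0..30 mm above the origin, foot bevelled 3x4 mm; black collar 36 mm across, 30..34 mm; black round grip 19 mm across, 34..56 mm. Used: starts in a well; two or three are present.
- used_2: Drying cartridge, 50 g, upright; origin at the foot, z up its axis. Metal body 24 mm across, 0..30 mm above the origin, foot bevelled 3x4 mm; black collar 36 mm across, 30..34 mm; black round grip 19 mm across, 34..56 mm. Used: starts in a well, if present.
- used_3: Drying cartridge, 50 g, upright; origin at the foot, z up its axis. Metal body 24 mm across, 0..30 mm above the origin, foot bevelled 3x4 mm; black collar 36 mm across, 30..34 mm; black round grip 19 mm across, 34..56 mm. Used: starts in a well, if present.
- dry_box: Fixed dry box, clear walls, grey roof: 136 mm (x) by 356 mm (y), roof top 115 mm above the bench, 6 mm thick. Origin on the bench under its middle. Three round ports, 96 mm across, rubber rim 5 mm high, at y = -110, 0 and 110 mm, each over a pedestal with a disc 30 mm across, its top 34 mm above the bench.
- fresh_1: Drying cartridge, 50 g, upright; origin at the foot, z up its axis. Metal body 24 mm across, 0..30 mm above the origin, foot bevelled 3x4 mm; black collar 36 mm across, 30..34 mm; black round grip 19 mm across, 34..56 mm. Fresh: starts on a pedestal in the dry box; two or three are present.
- fresh_2: Drying cartridge, 50 g, upright; origin at the foot, z up its axis. Metal body 24 mm across, 0..30 mm above the origin, foot bevelled 3x4 mm; black collar 36 mm across, 30..34 mm; black round grip 19 mm across, 34..56 mm. Fresh: starts on a pedestal in the dry box, if present.
- fresh_3: Drying cartridge, 50 g, upright; origin at the foot, z up its axis. Metal body 24 mm across, 0..30 mm above the origin, foot bevelled 3x4 mm; black collar 36 mm across, 30..34 mm; black round grip 19 mm across, 34..56 mm. Fresh: starts on a pedestal in the dry box, if present.
- rack_mid (a point): Middle of the fixed drying rack, between its two bars at the height of their tops, 70 mm above the bench; x across the bars, y along them. Bars 10 mm thick, y -85..85 mm, 28 mm gap; end brackets at y -88 and 88, 80 mm high. A cartridge hung there has its collar on both bars, its origin 30 mm below their tops, anywhere along y; 46 mm between neighbours is ample.
- tape_black: Bystander, to be left alone: roll of black tape, 64 mm across, 18 mm high. Origin under its middle.
- marker_pen: Bystander, to be left alone: white marker pen, 135 mm. Origin under its middle.
- spare_terminal: Bystander, to be left alone: black spring terminal with red keys, 50x20x22 mm. Origin under its middle.
- spare_bolt: Bystander, to be left alone: M8 bolt standing on its head, 46 mm high. Origin under its middle.
Mind the look-alikes: they are no part of the job. What is shaped like the used_3 but orange or turquoise is not meant.

How it is judged:
By the outcome, as a careful person would: the job done as asked, in the order asked, and still so for the second after the job is handed in, with the robot touching nothing.
Of used_1, used_2, used_3 only 2 to 3 are there at a start; the rules pass over those that are not, and their reading is None.
Of fresh_1, fresh_2, fresh_3 only 2 to 3 are there at a start; the rules pass over those that are not, and their reading is None.
At some moment in a run one of cover may be knocked a few centimetres aside while the robot is not near it.
It also fails if it takes over 208 s, if anything falls off the work surface, if the arm or the gripper's body presses on something with over 40 N, if the wrist force passes 120 N, or if a joint passes its speed limit or range.

## Working session

There is one attempt and no reset: what is moved stays moved. The work goes in short steps, Python scripts to look and compute and a shell command to move; the robot and the scene stay as the last step left them, time stands still between calls to the robot, and variables do not carry over. Pictures are saved under pics/ and viewed, about 12 in all and at most 16, crops included, and the job is handed in when it is done.

```bash
ls; mkdir -p pics; python3 - <<'E'
from station import manip
import cv2
for n in("scene","top","wrist"):
    cv2.imwrite(f"pics/{n}0.png",manip.snapshot(n)[:,:,::-1])
    c=manip.get_calibration(n);print(n,c)
print(manip.get_state())
E
```

```text
pics
scene {'mtx': array([[409.27474017,   0.        , 281.87788458],
       [  0.        , 409.27474017, 210.84085265],
       [  0.        ,   0.        ,   1.        ]]), 'distortion': array([-0.1102397,  0.       ,  0.       ,  0.       ,  0.       ]), 'R': array([[-0.42479529, -0.90528846, -0.00132542],
       [-0.61356723,  0.28898465, -0.73486266],
       [ 0.66564571, -0.31135296, -0.67821465]]), 't': array([0.22947677, 0.36125949, 1.11815043])}
top {'mtx': array([[496.05695838,   0.        , 284.52444179],
       [  0.        , 496.05695838, 210.23314163],
       [  0.        ,   0.        ,   1.        ]]), 'distortion': array([-0.04574008,  0.        ,  0.        ,  0.        ,  0.        ]), 'R': array([[-8.84343032e-02, -9.96081863e-01,  5.43758893e-04],
       [-9.72693246e-01,  8.62401826e-02, -2.15477332e-01],
       [ 2.14586168e-01, -1.95844983e-02, -9.76508691e-01]]), 't': array([0.04005527, 0.52450097, 1.30716308])}
wrist {'mtx': array([[333.43317074,   0.        , 277.40914855],
       [  0.        , 333.43317074, 209.64046322],
       [  0.        ,   0.        
[... 284 characters left out ...]
0.0328521 ,  0.37755388])}
{'time': 0.15, 'qpos': array([-1.16760937e+00,  3.00348240e-01,  1.52143288e+00,  1.58649122e-06,
        1.32074922e+00, -6.65639617e-02]), 'joint_velocities': array([ 0.00247428, -0.00091938, -0.00265396,  0.00101264,  0.00119328,
       -0.00101236]), 'joint_torque': array([ 6.27554209e-05, -5.43669748e+01, -3.61888576e+01, -1.75980390e-04,
        3.14022393e-03,  6.64618568e-06]), 'ee_pos': array([ 0.24891365, -0.49025964,  0.24955141]), 'tool_rot': array([-3.14065715e+00, -6.39031918e-05,  4.69750493e-01]), 'ft_force': array([ 0.53779745, -0.73847873,  0.00485217]), 'ft_torque': array([-0.04467041, -0.01672638,  0.00820632]), 'grip_width': 1.0046079879711423}
```

View pics/top0.png

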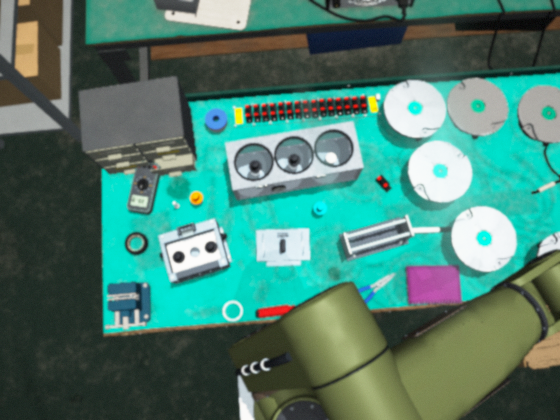

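View pics/scene0.png

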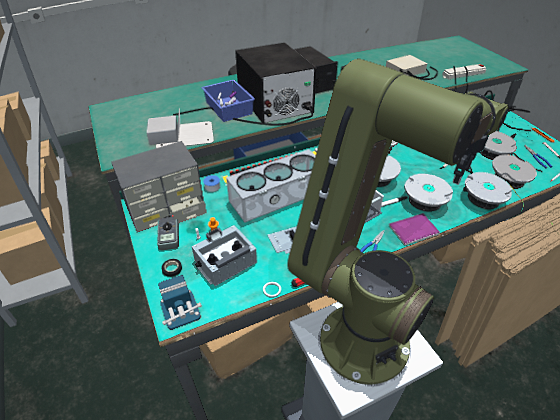

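The top view shows the unit at (195,250) with 2 used cartridges, the cover at (283,245), the rack at (378,237) and the dry box at (293,160). I'll zoom in.

```bash
python3 - <<'E'
import cv2,numpy as np
a=cv2.imread("pics/top0.png")[110:290,150:425]
a=cv2.resize(a,None,fx=2.9,fy=2.9,interpolation=cv2.INTER_CUBIC)[:,:798]
cv2.imwrite("pics/topz.png",a)
E
```

```text
(no output)
```

View pics/topz.png

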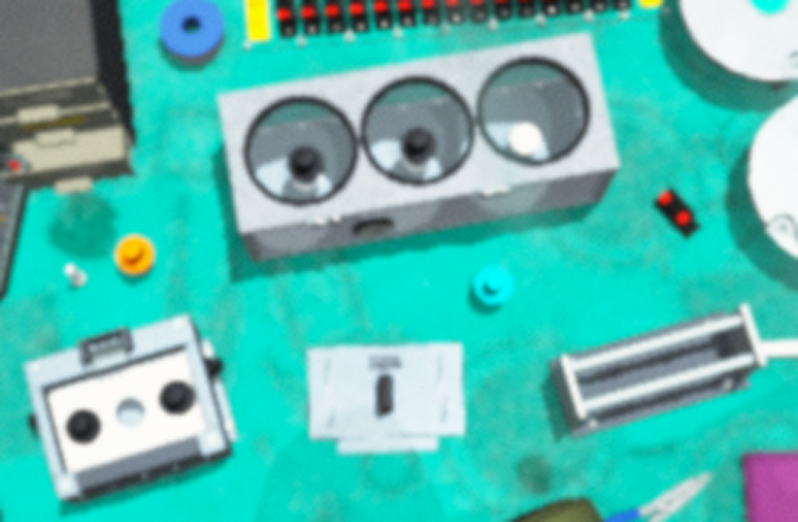

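```bash
cat > h.py <<'E'
import numpy as np, cv2, sys
from station import manip
from scipy.spatial.transform import Rotation as Ro
np.set_printoptions(precision=4,suppress=True)
def rays(name,px,cal=None):
    c=cal or manip.get_calibration(name)
    n=cv2.undistortPoints(np.array(px,float).reshape(-1,1,2),c["mtx"],c["distortion"])[:,0]
    d=np.c_[n,np.ones(len(n))]@c["R"]; o=-c["R"].T@c["t"]
    return o,d
def onz(name,px,z,cal=None):
    o,d=rays(name,px,cal); z=np.broadcast_to(z,len(d))
    return o+d*((z-o[2])/d[:,2])[:,None]
def proj(name,X,cal=None):
    c=cal or manip.get_calibration(name)
    return cv2.projectPoints(np.array(X,float).reshape(-1,3),cv2.Rodrigues(c["R"])[0],c["t"],c["mtx"],c["distortion"])[0][:,0]
def pose():
    s=manip.get_state(); return s["ee_pos"],Ro.from_euler("xyz",s["tool_rot"]),s
def go(*targets):
    """targets: (xyz, rpy). prints row numbers from the present measured pose, and rows needed"""
    p,R,s=pose()
    for x,e in targets:
        d=R.inv().apply(np.array(x)-p); w=(R.inv()*Ro.from_euler("xyz",e)).as_rotvec()
        print(np.round(d/.5,4).tolist(),np.round(w/2/np.pi,4).tolist(),"rows>=%.1f"%max(np.linalg.norm(d)/.0625,np.degrees(np.linalg.norm(w))/10.7))
def snap(name,fn):
    c=manip.get_calibration(name); im=manip.snapshot(name)[:,:,::-1].copy(); cv2.imwrite("pics/"+fn,im); return im,c
E
python3 - <<'E'
from h import *
f=lambda l:np.array(l)/2.9+[150,110]
p,R,s=pose();c=manip.get_calibration("wrist")
cc=-c["R"].T@c["t"];print("cam in tool",R.inv().apply(cc-p),"axis",R.inv().apply(c["R"][2]),R.inv().apply(c["R"][0]))
P=lambda l,z:onz("top",f(l),z)
print("used",P([(82,425),(178,397)],.066),"well1",P([(131,411)],.04))
print("fresh",P([(305,160),(418,145)],.09),"empty disc",P([(523,138)],.034))
print("ports",P([(301,148),(418,129),(533,108)],.119))
cv=P([(308,348),(463,343),(310,436),(463,433)],.005);print("cover",cv,cv.mean(0)); print("lip",P([(340,446),(437,446)],.003),"rib",P([(386,395)],.029))
print("rack",P([(570,370),(745,320),(590,412),(760,360)],.07))
print("others",P([(490,285)],.05),P([(135,255)],.05))
E
```

```text
cam in tool [ 0.0671 -0.0006 -0.1227] axis [-0.2621 -0.0005  0.965 ] [-0.0002  1.      0.0004]
used [[0.4225 0.289  0.066 ]
 [0.4408 0.1988 0.066 ]] well1 [[0.4354 0.2474 0.04  ]]
fresh [[ 0.6518  0.0631  0.09  ]
 [ 0.6571 -0.0446  0.09  ]] empty disc [[ 0.6735 -0.1515  0.034 ]]
ports [[ 0.6543  0.065   0.119 ]
 [ 0.6632 -0.0446  0.119 ]
 [ 0.6742 -0.1532  0.119 ]]
cover [[ 0.4874  0.0775  0.005 ]
 [ 0.479  -0.0739  0.005 ]
 [ 0.4013  0.0822  0.005 ]
 [ 0.3911 -0.0651  0.005 ]] [0.4397 0.0052 0.005 ]
lip [[ 0.3893  0.0542  0.003 ]
 [ 0.3811 -0.039   0.003 ]] rib [[0.4311 0.0059 0.029 ]]
rack [[ 0.4333 -0.1659  0.07  ]
 [ 0.4657 -0.3352  0.07  ]
 [ 0.3926 -0.1799  0.07  ]
 [ 0.4268 -0.3439  0.07  ]]
others [[ 0.5247 -0.1021  0.05  ]] [[0.5841 0.2343 0.05  ]]
```

```bash
python3 - <<'E'
from h import *
go(([.43,-.256,.2],[np.pi,0,.19]))
E
```

```text
[0.535, -0.2537, 0.0994] [-0.0001, 0.0, 0.0445] rows>=4.8
```

```bash
python3 -m crank '[0.535,-0.2537,0.0994,-0.0001,0,0.0445,-1,0.535,-0.2537,0.0994,-0.0001,0,0.0445,-1,0.535,-0.2537,0.0994,-0.0001,0,0.0445,-1,0.535,-0.2537,0.0994,-0.0001,0,0.0445,-1,0.535,-0.2537,0.0994,-0.0001,0,0.0445,-1]' 30; python3 - <<'E'
from h import *
go(([.43,-.256,.2],[np.pi,0,.19]))
E
```

```text
time: 0.78
ee_pos: [0.431, -0.2542, 0.1999]
tool_rot: [3.141, 0.0, 0.191]
ft_force: [0.6, -0.6, 0.6]
grip_width: 1.003
[-0.0026, 0.0031, -0.0002] [0.0001, 0.0, 0.0001] rows>=0.0
```

```bash
python3 - <<'E'
from h import *
snap("wrist","rack.png"); 
p,R,s=pose();print(p)
go(([.4354,.2474,.2],[np.pi,0,.2]))
E
```

```text
[ 0.4332 -0.2504  0.1988]
[0.1954, -0.9762, -0.001] [-0.0002, 0.0, -0.0011] rows>=8.0
```

View pics/rack.png

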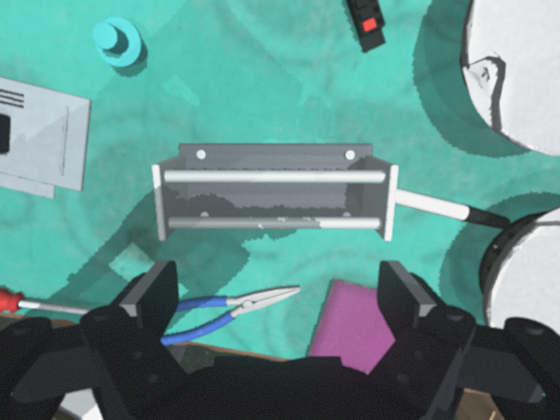

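```bash
python3 - <<'E'
from h import *
print(pose()[0]); im,c=snap("wrist","rack2.png"); print(pose()[0])
a=cv2.cvtColor(im,cv2.COLOR_BGR2HSV)
for x in (180,225,275,320,360):
    col=im[150:250,x].mean(1); print(x,[i+150 for i in range(100) if col[i]>150 and a[150+i,x,1]<40])
r=im[200:204].mean((0,2)); print([i for i in range(140,420) if r[i]>150])
np.savez("pics/rackcal.npz",**c)
E
```

```text
[ 0.4332 -0.2504  0.1988]
[ 0.4318 -0.2526  0.1993]
180 [174, 175, 176, 177, 178, 179, 180, 181, 182, 183, 184, 185, 226, 227]
225 [174, 175, 176, 177, 178, 179, 180, 181, 182, 183, 184, 185, 225, 226, 227, 228, 229]
275 [175, 176, 177, 178, 179, 180, 181, 182, 183, 184, 185, 225, 226, 227, 228, 229, 230]
320 [175, 176, 177, 178, 179, 180, 181, 182, 183, 184, 185, 186, 222, 223, 224, 225, 226, 227, 228, 229, 230, 231]
360 [175, 176, 177, 178, 179, 180, 181, 182, 183, 184, 185, 186, 222, 223, 224, 225, 226, 227, 228, 229, 230, 231, 232]
[161, 162, 163, 164, 393, 394, 395, 396, 397, 398, 399, 400, 401, 402, 403, 404, 405, 406, 407, 408, 409, 410, 411, 412, 413, 414, 415, 416, 417, 418, 419]
```

```bash
python3 -m crank '[0,0,0,0,0,0,-1,0,0,0,0,0,0,-1,0,0,0,0,0,0,-1,0,0,0,0,0,0,-1]'; python3 - <<'E'
from h import *
print(pose()[0]); im,c=snap("wrist","rack2.png"); print(pose()[0])
a=cv2.cvtColor(im,cv2.COLOR_BGR2HSV)
for x in (180,360):
    col=im[150:250,x].mean(1); print(x,[i+150 for i in range(100) if col[i]>140 and a[150+i,x,1]<40])
for y in (178,228):
    for x in range(140,420):pass
U=onz("wrist",[(180,179.6),(360,180.6)],.07,c);print(U)
go(([.4354,.2474,.2],[np.pi,0,.2]))
E
```

```text
time: 1.38
ee_pos: [0.4298, -0.2567, 0.2004]
tool_rot: [3.141, -0.0, 0.189]
ft_force: [-0.8, -0.8, -0.1]
grip_width: 1.002
[ 0.4298 -0.2567  0.2004]
[ 0.4298 -0.2566  0.2004]
180 [168, 169, 170, 171, 172, 173, 174, 175, 176, 177, 178, 179, 219, 220, 221, 222, 223]
360 [168, 169, 170, 171, 172, 173, 174, 175, 176, 177, 178, 179, 215, 216, 217, 218, 219, 220, 221, 222, 223, 224, 225]
[[ 0.4372 -0.1782  0.07  ]
 [ 0.4624 -0.3142  0.07  ]]
[0.2007, -0.9879, 0.0001] [0.0001, -0.0, -0.0017] rows>=8.1
```

View pics/rack2.png

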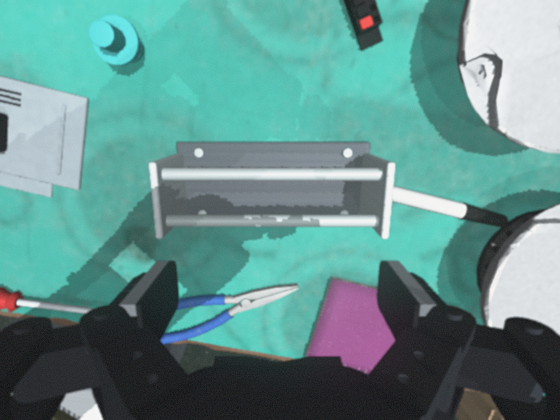

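```bash
(python3 -m crank '[0.2007,-0.9879,0,0,0,-0.0017,-1,0.2007,-0.9879,0,0,0,-0.0017,-1,0.2007,-0.9879,0,0,0,-0.0017,-1,0.2007,-0.9879,0,0,0,-0.0017,-1,0.2007,-0.9879,0,0,0,-0.0017,-1]'>/dev/null); python3 - <<'E'
from h import *
go(([.4354,.2474,.2],[np.pi,0,.2]))
E
```

```text
[0.0801, -0.3701, 0.0006] [0.0001, -0.0001, 0.0001] rows>=3.0
```

```bash
(python3 -m crank '[0.08,-0.37,0,0,0,0,-1,0.08,-0.37,0,0,0,0,-1,0.08,-0.37,0,0,0,0,-1,0.08,-0.37,0,0,0,0,-1,0.08,-0.37,0,0,0,0,-1]'); (python3 -m crank '[0,0,0,0,0,0,-1,0,0,0,0,0,0,-1,0,0,0,0,0,0,-1,0,0,0,0,0,0,-1,0,0,0,0,0,0,-1]');python3 - <<'E'
from h import *
im,c=snap("wrist","unit.png"); p,R,s=pose();print(p)
np.savez("pics/unitcal.npz",**c)
# rack from its picture: rebuild the camera pose
Rt=R.inv().as_matrix(); oc=R.inv().apply(-c["R"].T@c["t"]-p); Rc=c["R"]@R.as_matrix()
R2=Ro.from_euler("xyz",[3.1412,0,.189]); p2=np.array([.4298,-.2567,.2004])
c2=dict(c); c2["R"]=Rc@R2.inv().as_matrix(); c2["t"]=-c2["R"]@(p2+R2.apply(oc))
print(onz("wrist",[(180,173.6),(360,173.6),(180,220),(360,220),(272.5,196.8),(163,197),(382,197)],.07,c2))
E
```

```text
time: 2.68
ee_pos: [0.4355, 0.2453, 0.1998]
tool_rot: [3.141, 0.0, 0.201]
ft_force: [-0.3, -0.5, -0.3]
grip_width: 1.0
time: 3.3
ee_pos: [0.4356, 0.2455, 0.2]
tool_rot: [3.141, -0.0, 0.201]
ft_force: [-0.2, -0.8, -0.6]
grip_width: 0.996
[0.4356 0.2455 0.2   ]
[[ 0.4418 -0.1777  0.07  ]
 [ 0.4676 -0.3128  0.07  ]
 [ 0.4049 -0.1818  0.07  ]
 [ 0.4317 -0.3221  0.07  ]
 [ 0.4372 -0.2505  0.07  ]
 [ 0.4211 -0.1667  0.07  ]
 [ 0.4531 -0.3343  0.07  ]]
```

View pics/unit.png

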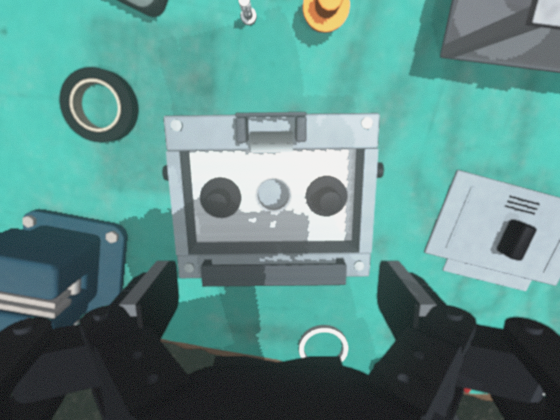

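```bash
python3 - <<'E'
from h import *
c=dict(np.load("pics/unitcal.npz")); im=cv2.imread("pics/unit.png")
X=onz("wrist",[(164,116),(379,114.5),(178,277),(370,275)],.07,c);print(X)
M=np.array([[68,80],[68,-80],[-64,80],[-64,-80]])/1e3
A,B=M-M.mean(0),X[:,:2]-X[:,:2].mean(0)
U,S,V=np.linalg.svd(A.T@B);Rr=(U@V).T;yaw=np.arctan2(Rr[1,0],Rr[0,0]);t=X[:,:2].mean(0)-Rr@M.mean(0)
print("unit",t,yaw,(X[:,:2]-t)@Rr*1e3)
g=im.max(2); 
print("hole(mid)",onz("wrist",[(273,194)],.04,c))
m=(g<75).astype(np.uint8)[150:245,195:350]
n,l,st,ce=cv2.connectedComponentsWithStats(m)
for i in range(1,n):
    if st[i,4]>300: print(st[i]+[195,150,0,0,0],ce[i]+[195,150],onz("wrist",[ce[i]+[195,150]],.05,c))
z=cv2.resize(im[100:290,150:400],None,fx=3,fy=3,interpolation=2);cv2.imwrite("pics/unitz.png",z)
E
```

```text
[[0.4866 0.3413 0.07  ]
 [0.5189 0.1877 0.07  ]
 [0.3603 0.3154 0.07  ]
 [0.3939 0.1595 0.07  ]]
unit [0.438  0.2506] 0.21047126349372974 [[ 66.5257  78.5526]
 [ 66.0008 -78.381 ]
 [-62.3841  79.6738]
 [-62.1424 -79.8454]]
hole(mid) [[0.4387 0.2509 0.04  ]]
```

View pics/unitz.png

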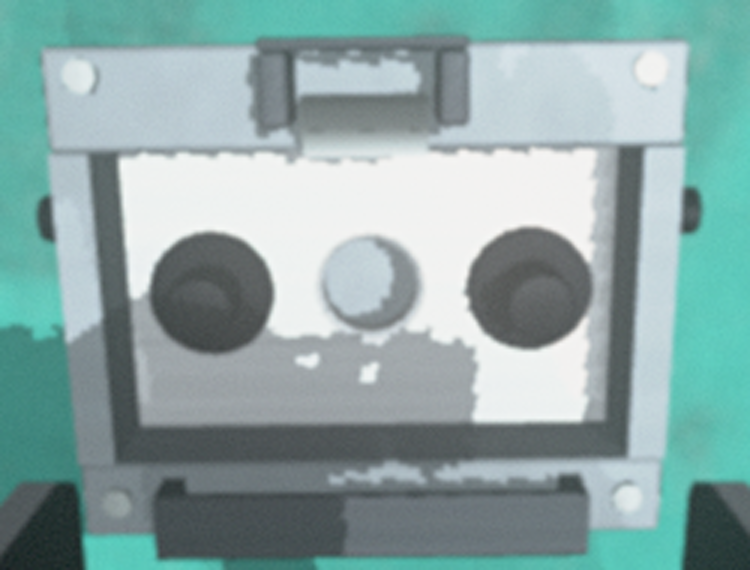

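```bash
python3 - <<'E'
from h import *
c=dict(np.load("pics/unitcal.npz"))
print(onz("wrist",[(220.3,197.3),(326.7,196),(273.3,194.5)],[.044,.044,.04],c))
print(onz("wrist",[(217.3,199.3),(331,199.5)],.066,c))
y=.207;t=np.array([.4384,.2507])
for k in(-46,46):
    print(t+np.array([-np.sin(y),np.cos(y)])*k/1e3)
g=t+np.array([-np.sin(y),np.cos(y)])*.046
go(([*g,.13],[np.pi,0,.207+1.57]),([*g,.13],[np.pi,0,.207-1.57]),([*g,.13],[np.pi,0,.207]))
print(pose()[2]["qpos"])
E
```

```text
[[0.4277 0.2948 0.044 ]
 [0.447  0.2056 0.044 ]
 [0.4383 0.2506 0.04  ]]
[[0.4314 0.2941 0.066 ]
 [0.4492 0.2059 0.066 ]]
[0.4479 0.2057]
[0.4289 0.2957]
[0.007, -0.1011, 0.1399] [0.0001, 0.0001, -0.2509] rows>=8.4
[0.007, -0.1011, 0.1399] [0.0001, -0.0001, 0.2489] rows>=8.4
[0.007, -0.1011, 0.1399] [0.0001, -0.0, -0.001] rows>=1.4
[ 0.4403  0.238   1.7213 -0.0007  1.1824  1.8105]
```

```bash
cat >> h.py <<'E'
UT=np.array([.4383,.2506]);UY=.207
def U(x,y,z): return [*(UT+np.array([[np.cos(UY),-np.sin(UY)],[np.sin(UY),np.cos(UY)]])@[x,y]),z]
RK=np.array([.4370,-.2505]);RY=.189
def K(x,y,z): return [*(RK+np.array([[np.cos(RY),-np.sin(RY)],[np.sin(RY),np.cos(RY)]])@[x,y]),z]
D=lambda yaw:[np.pi,0,yaw]
H=np.pi/2
E
python3 - <<'E'
from h import *
go((U(0,.046,.14),D(UY+H)))
E
(python3 -m crank '[0.007,-0.1,0.12,0,0,-0.2509,0.2,0.007,-0.1,0.12,0,0,-0.2509,0.2,0.007,-0.1,0.12,0,0,-0.2509,0.2,0.007,-0.1,0.12,0,0,-0.2509,0.2,0.007,-0.1,0.12,0,0,-0.2509,0.2]'>/dev/null); python3 - <<'E'
from h import *
print(proj("wrist",[(.4,.2,.1)]))
go((U(0,.046,.14),D(UY+H)))
E
```

```text
[0.0068, -0.101, 0.1199] [0.0001, 0.0001, -0.251] rows>=8.4
[[299.2053 404.9826]]
[0.0005, -0.0005, -0.0003] [0.0, 0.0001, -0.1008] rows>=3.4
```

```bash
(python3 -m crank '[0.0005,-0.0005,0,0,0,-0.1008,0.2,0.0005,-0.0005,0,0,0,-0.1008,0.2,0.0005,-0.0005,0,0,0,-0.1008,0.2,0.0005,-0.0005,0,0,0,-0.1008,0.2,0.0005,-0.0005,0,0,0,-0.1008,0.2]'>/dev/null);(python3 -m crank '[0,0,0,0,0,0,0.2,0,0,0,0,0,0,0.2,0,0,0,0,0,0,0.2]'); python3 - <<'E'
from h import *
im,c=snap("wrist","g1.png"); print(proj("wrist",[U(0,.046,.066),U(0,.046,.044),U(0,0,.04)],c))
go((U(0,.046,.067),D(UY+H)))
E
```

```text
time: 4.97
ee_pos: [0.4289, 0.2955, 0.14]
tool_rot: [3.142, 0.001, 1.771]
ft_force: [0.5, 0.4, 0.9]
grip_width: 0.4
[[276.5091 230.8757]
 [276.5622 220.4639]
 [277.0431 278.8234]]
[0.0003, -0.0001, 0.1459] [0.0, 0.0001, -0.001] rows>=1.2
```

View pics/g1.png

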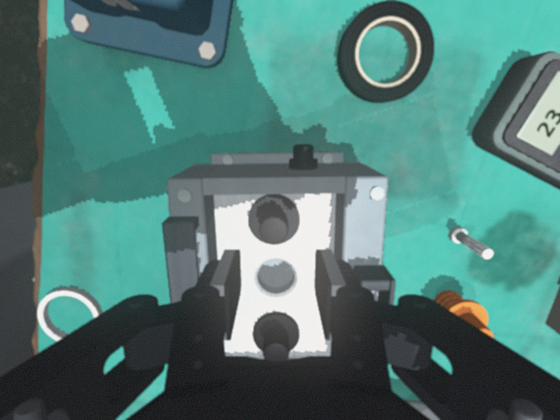

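Collar at (274,217) vs predicted (276,220): within about 1.5 mm. Descending to grip.

```bash
(python3 -m crank '[0,0,0.08,0,0,0,0.2,0,0,0.146,0,0,0,0.2,0,0,0.146,0,0,0,0.2,0,0,0.146,0,0,0,0.2,0,0,0.146,0,0,0,0.2]');(python3 -m crank '[0,0,0,0,0,0,1,0,0,0,0,0,0,1,0,0,0,0,0,0,1,0,0,0,0,0,0,1]' 40)
python3 -m crank '[0,0,-0.1,0,0,0,1,0,0,-0.2,0,0,0,1,0,0,-0.2,0,0,0,1,0,0,-0.2,0,0,0,1,0,0,-0.2,0,0,0,1]'
python3 - <<'E'
from h import *
go((K(0,.055,.17),D(RY+H)))
E
```

```text
time: 5.65
ee_pos: [0.4295, 0.2959, 0.0684]
tool_rot: [3.139, -0.0, 1.772]
ft_force: [-0.3, -0.6, 0.3]
grip_width: 0.408
time: 6.15
ee_pos: [0.4292, 0.2957, 0.068]
tool_rot: [3.14, 0.0, 1.772]
ft_force: [-2.8, -2.0, 7.2]
grip_width: 0.204
time: 6.78
ee_pos: [0.4285, 0.2953, 0.1658]
tool_rot: [-3.14, 0.001, 1.772]
ft_force: [0.3, 0.8, -0.6]
grip_width: 0.205
[-0.9631, -0.1999, -0.0068] [-0.0003, 0.0002, 0.0019] rows>=7.9
```

```bash
(python3 -m crank '[-0.96,-0.197,-0.007,0,0,0.003,1,-0.96,-0.197,-0.007,0,0,0.003,1,-0.96,-0.197,-0.007,0,0,0.003,1,-0.96,-0.197,-0.007,0,0,0.003,1,-0.96,-0.197,-0.007,0,0,0.003,1]'>/dev/null)
python3 - <<'E'
from h import *
go((K(0,.045,.165),D(RY+H)))
E
```

```text
[-0.369, -0.0665, 0.0077] [-0.0001, 0.0, -0.0011] rows>=3.0
```

```bash
(python3 -m crank '[-0.369,-0.0665,0.0077,0,0,0.0019,1,-0.369,-0.0665,0.0077,0,0,0.0019,1,-0.369,-0.0665,0.0077,0,0,0.0019,1,-0.369,-0.0665,0.0077,0,0,0.0019,1,-0.369,-0.0665,0.0077,0,0,0.0019,1]'>/dev/null)
python3 -m crank '[0,0,0,0,0,0,1,0,0,0,0,0,0,1,0,0,0,0,0,0,1,0,0,0,0,0,0,1]'
python3 - <<'E'
from h import *
im,c=snap("wrist","k1.png"); p=pose()[0]
print(proj("wrist",[K(-.014,.0,.07),K(.014,.0,.07),K(-.014,.045,.07),K(.014,.045,.07),[p[0],p[1],p[2]-.058]],c))
go((K(0,.045,.165),D(RY+H)),(K(0,.045,.098),D(RY+H)))
E
```

```text
time: 8.52
ee_pos: [0.4292, -0.2042, 0.1657]
tool_rot: [3.141, 0.001, 1.741]
ft_force: [0.9, -0.9, -0.4]
grip_width: 0.2
[[257.0466 283.2464]
 [295.8166 282.5701]
 [254.7621 223.8471]
 [295.5476 223.1066]
 [276.5189 240.1453]]
[-0.0038, -0.002, 0.0014] [0.0, 0.0001, -0.0029] rows>=0.1
[-0.0037, -0.002, 0.1354] [0.0, 0.0001, -0.0029] rows>=1.1
```

View pics/k1.png

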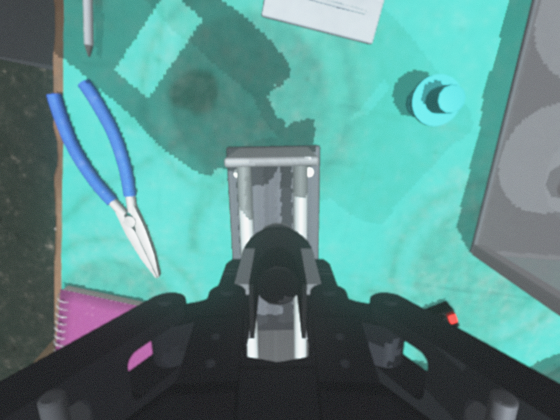

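Bars' inner edges at x≈252 and 296 match the prediction. Lowering.

```bash
(python3 -m crank '[-0.0038,-0.002,0.03,0,0,-0.0029,1,-0.0038,-0.002,0.06,0,0,-0.0029,1,-0.0038,-0.002,0.09,0,0,-0.0029,1,-0.0038,-0.002,0.12,0,0,-0.0029,1,-0.0038,-0.002,0.131,0,0,-0.0029,1]');python3 -m crank '[0,0,0,0,0,0,1,0,0,0.002,0,0,0,1,0,0,0.004,0,0,0,1]'
```

```text
time: 9.2
ee_pos: [0.4282, -0.2063, 0.0989]
tool_rot: [-3.14, -0.0, 1.759]
ft_force: [0.3, -0.4, -0.9]
grip_width: 0.201
time: 9.57
ee_pos: [0.4286, -0.2066, 0.0985]
tool_rot: [3.141, 0.001, 1.759]
ft_force: [-0.7, 0.7, -0.8]
grip_width: 0.197
```

```bash
python3 -m crank '[0,0,0.003,0,0,0,1,0,0,0.006,0,0,0,1,0,0,0.006,0,0,0,1]'
```

```text
time: 9.95
ee_pos: [0.4288, -0.2072, 0.0969]
tool_rot: [3.14, 0.003, 1.759]
ft_force: [-11.0, -0.7, 22.5]
grip_width: 0.2
```

```bash
(python3 -m crank '[0,0,-0.003,0,0,0,1,0,0,-0.003,0,0,0,0.2,0,0,-0.003,0,0,0,0.2,0,0,-0.003,0,0,0,0.2]');python3 -m crank '[0,0,-0.06,0,0,0,0.2,0,0,-0.14,0,0,0,0.2,0,0,-0.14,0,0,0,0.2]'; python3 - <<'E'
from h import *
go((U(0,-.046,.17),D(UY+H)))
E
```

```text
time: 10.45
ee_pos: [0.4285, -0.2064, 0.0965]
tool_rot: [-3.142, 0.0, 1.759]
ft_force: [-0.4, 0.1, 0.5]
grip_width: 0.397
time: 10.82
ee_pos: [0.4295, -0.207, 0.1691]
tool_rot: [3.138, 0.004, 1.759]
ft_force: [-0.5, -0.2, 0.0]
grip_width: 0.401
[0.8036, 0.1905, -0.0041] [0.0006, 0.0006, -0.0029] rows>=6.6
```

```bash
(python3 -m crank '[0.8,0.188,0,0,0,-0.0029,0.2,0.8,0.188,0,0,0,-0.0029,0.2,0.8,0.188,0,0,0,-0.0029,0.2,0.8,0.188,0,0,0,-0.0029,0.2,0.8,0.188,0,0,0,-0.0029,0.2]'>/dev/null)
python3 - <<'E'
from h import *
im,c=snap("wrist","k2.png")
go((U(0,-.046,.14),D(UY+H)))
E
```

```text
[0.1771, 0.0518, 0.0518] [-0.0, -0.0001, 0.0005] rows>=1.5
```

```bash
(python3 -m crank '[0.1771,0.0515,0.0518,0,0,0,0.2,0.1771,0.0515,0.0518,0,0,0,0.2,0.1771,0.0515,0.0518,0,0,0,0.2,0.1771,0.0515,0.0518,0,0,0,0.2,0.1771,0.0515,0.0518,0,0,0,0.2]'>/dev/null);python3 -m crank '[0,0,0,0,0,0,0.2,0,0,0,0,0,0,0.2,0,0,0,0,0,0,0.2]'
python3 - <<'E'
from h import *
go((U(0,-.046,.069),D(UY+H)))
E
```

```text
time: 12.5
ee_pos: [0.4488, 0.1976, 0.1406]
tool_rot: [3.141, 0.001, 1.777]
ft_force: [0.0, 1.2, 0.4]
grip_width: 0.399
[0.0162, 0.0012, 0.1431] [0.0, 0.0001, -0.0001] rows>=1.2
```

```bash
(python3 -m crank '[0.0162,0.001,0.04,0,0,0,0.2,0.0162,0.001,0.07,0,0,0,0.2,0.0162,0.001,0.143,0,0,0,0.2,0.0162,0.001,0.143,0,0,0,0.2,0.0162,0.001,0.143,0,0,0,0.2]');(python3 -m crank '[0,0,0,0,0,0,1,0,0,0,0,0,0,1,0,0,0,0,0,0,1,0,0,0,0,0,0,1]' 40)
python3 -m crank '[0,0,-0.1,0,0,0,1,0,0,-0.19,0,0,0,1,0,0,-0.19,0,0,0,1,0,0,-0.19,0,0,0,1,0,0,-0.19,0,0,0,1]'
python3 - <<'E'
from h import *
go((K(0,-.045,.165),D(RY+H)))
E
```

```text
time: 13.12
ee_pos: [0.4481, 0.2057, 0.0699]
tool_rot: [3.141, 0.001, 1.777]
ft_force: [0.1, 0.2, 0.7]
grip_width: 0.395
time: 13.62
ee_pos: [0.4483, 0.2059, 0.0704]
tool_rot: [3.139, 0.0, 1.777]
ft_force: [-0.3, -1.1, 6.2]
grip_width: 0.202
time: 14.25
ee_pos: [0.4472, 0.2056, 0.163]
tool_rot: [-3.14, 0.001, 1.777]
ft_force: [0.6, -0.4, -0.4]
grip_width: 0.202
[-0.9786, -0.2086, -0.0027] [-0.0003, 0.0001, 0.0028] rows>=8.0
```

```bash
(python3 -m crank '[-0.9786,-0.2086,-0.05,0,0,0.0028,1,-0.9786,-0.2086,-0.05,0,0,0.0028,1,-0.9786,-0.2086,-0.05,0,0,0.0028,1,-0.9786,-0.2086,-0.05,0,0,0.0028,1,-0.9786,-0.2086,-0.05,0,0,0.0028,1]'>/dev/null);(python3 -m crank '[0,0,0,0,0,0,1]'); python3 - <<'E'
from h import *
go((K(0,-.045,.185),D(RY+H)))
E
```

```text
time: 15.0
ee_pos: [0.446, -0.1098, 0.1791]
tool_rot: [-3.141, 0.0, 1.754]
ft_force: [-0.4, 0.4, -0.9]
grip_width: 0.201
[-0.3635, -0.0686, -0.0116] [-0.0002, 0.0001, -0.0009] rows>=3.0
```

```bash
(python3 -m crank '[-0.3635,-0.0686,-0.0116,0,0,-0.0009,1,-0.3635,-0.0686,-0.0116,0,0,-0.0009,1,-0.3635,-0.0686,-0.0116,0,0,-0.0009,1,-0.3635,-0.0686,-0.0116,0,0,-0.0009,1,-0.3635,-0.0686,-0.0116,0,0,-0.0009,1]'>/dev/null);(python3 -m crank '[0,0,0,0,0,0,1,0,0,0,0,0,0,1,0,0,0,0,0,0,1,0,0,0,0,0,0,1]'); python3 - <<'E'
from h import *
go((K(0,-.045,.150),D(RY+H)),(K(0,-.045,.099),D(RY+H)))
im,c=snap("wrist","k3.png")
print(proj("wrist",[K(-.014,-.075,.07),K(.014,-.075,.07),K(-.014,.045,.07),K(.014,.045,.07),K(0,.045,.096)],c))
E
```

```text
time: 16.12
ee_pos: [0.4471, -0.2911, 0.1858]
tool_rot: [3.141, 0.001, 1.766]
ft_force: [0.1, -0.6, 0.5]
grip_width: 0.2
[-0.0063, -0.0045, 0.0715] [0.0, 0.0001, 0.0009] rows>=0.6
[-0.0063, -0.0046, 0.1735] [0.0, 0.0001, 0.0009] rows>=1.4
[[255.3019 254.1885]
 [291.7073 254.3653]
 [253.2183  88.8447]
 [294.7063  89.0943]
 [273.5777  85.2273]]
```

View pics/k3.png

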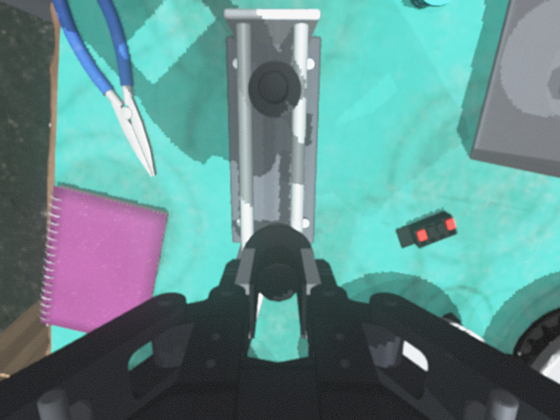

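The first cartridge hangs upright between the bars at (274,88). Now lowering the second.

```bash
(python3 -m crank '[-0.0063,-0.0045,0.04,0,0,0.0009,1,-0.0063,-0.0045,0.08,0,0,0.0009,1,-0.0063,-0.0045,0.12,0,0,0.0009,1,-0.0063,-0.0045,0.16,0,0,0.0009,1,-0.0063,-0.0045,0.17,0,0,0.0009,1]');python3 -m crank '[0,0,0,0,0,0,1,0,0,0.002,0,0,0,1,0,0,0.004,0,0,0,1]'
```

```text
time: 16.8
ee_pos: [0.4449, -0.2947, 0.0999]
tool_rot: [-3.14, -0.001, 1.76]
ft_force: [-11.7, 0.9, 18.4]
grip_width: 0.201
time: 17.18
ee_pos: [0.4456, -0.2953, 0.1]
tool_rot: [3.141, 0.002, 1.76]
ft_force: [-7.8, 1.4, 17.0]
grip_width: 0.201
```

```bash
(python3 -m crank '[0,0,-0.003,0,0,0,1,0,0,-0.003,0,0,0,0.2,0,0,-0.003,0,0,0,0.2,0,0,-0.003,0,0,0,0.2]'>/dev/null);python3 -m crank '[0,0,-0.06,0,0,0,0.2,0,0,-0.18,0,0,0,0.2,0,0,-0.24,0,0,0,0.2,0,0,-0.24,0,0,0,0.2]'; python3 - <<'E'
from h import *
go(([.659,-.0446,.22],D(.092+H)))
E
```

```text
time: 18.18
ee_pos: [0.446, -0.2952, 0.2224]
tool_rot: [3.139, 0.004, 1.76]
ft_force: [0.1, 1.1, -0.7]
grip_width: 0.401
[0.4123, 0.5126, 0.0048] [0.0005, 0.0006, 0.0154] rows>=5.3
```

```bash
(python3 -m crank '[0.4123,0.511,0.0048,0,0,0.0154,0.2,0.4123,0.511,0.0048,0,0,0.0154,0.2,0.4123,0.511,0.0048,0,0,0.0154,0.2,0.4123,0.511,0.0048,0,0,0.0154,0.2,0.4123,0.511,0.0048,0,0,0.0154,0.2]'>/dev/null);python3 -m crank '[0.015,0.018,0,0,0,0,0.2,0.015,0.018,0,0,0,0,0.2,0.015,0.018,0,0,0,0,0.2,0.015,0.018,0,0,0,0,0.2,0.015,0.018,0,0,0,0,0.2]'; python3 - <<'E'
from h import *
im,c=snap("wrist","b1.png");np.savez("pics/b1.npz",**c)
print(proj("wrist",[(.6571,-.0446,.09),(.6518,.0631,.09),(.6543,.065,.119),(.6632,-.0446,.119)],c))
E
```

```text
time: 19.42
ee_pos: [0.6554, -0.0489, 0.2181]
tool_rot: [3.141, 0.001, 1.662]
ft_force: [0.2, -0.6, -0.4]
grip_width: 0.397
[[279.4176 203.4124]
 [286.173   52.2887]
 [291.8576  40.1008]
 [288.4929 214.4531]]
```

View pics/b1.png

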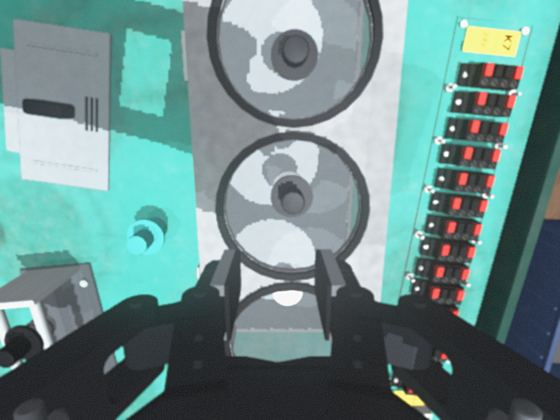

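```bash
python3 - <<'E'
from h import *
im=cv2.imread("pics/b1.png");c=dict(np.load("pics/b1.npz"));g=im.max(2)
for (x,y) in((291,198),(296,49)):
    w=g[y-26:y+27,x-26:x+27]
    for th in(75,90,105):
        n,l,st,ce=cv2.connectedComponentsWithStats((w<th).astype(np.uint8))
        for i in range(1,n):
            if st[i,4]>150: 
                b=st[i];print(th,b[:2]+[x-26,y-26],b[2:],ce[i]+[x-26,y-26])
print(g[180:220:2,270:314:2])
for r in((293.5,203),):print(onz("wrist",[r],.12,c))
print(onz("wrist",[(291,202),(296,50)],.09,c),onz("wrist",[(291,195.5),(296,47)],.068,c))
E
```

```text
90 [279 182] [ 23  19 204] [287.0931 189.2745]
105 [278 181] [ 26  25 278] [287.3273 189.9065]
90 [279  36] [ 28  32 203] [288.5517  54.9655]
105 [277  32] [ 34  37 539] [292.2134  48.8404]
[[175 175 207 206 138 118 130 132 127 124 127 129 132 136 135 135 134 142
  210 236 236 188]
 [175 178 202 137 127 122 120 123  94  84  83 103 135 137 133 137 137 137
  141 211 214 170]
 [173 185 158 122 119 114  83  87  82  80  80  86 103 116 133 134 133 135
  132 159 169 157]
 [228 209 128 128  98  85  82  81  82  79  80  80  80  97 130 136 136 136
  138 136 145 157]
 [232 171 125 126  94  82  80  81  79  76  75  76  77  85 112 134 138 135
  135 133 138 155]
 [224 139 128 127  97  77  81  82  75  76  75  75  75  78  78 106 134 136
  135 137 134 159]
 [218 134 131 127  94  80  78  77  74  84 100 105  98  92  79  76 124 135
  134 134 134 155]
 [208 131 132 133  95  84  74  79 100 118 127 132 132 135 118  84 100 136
  135 134 135 148]
 [203 129 127 133  98  81  75  94 121 128 130 131 132 136 138 125  97 129
  136 132 133 143]
 [195 130 131 129 107  82  88 114 122 124 128 128 134 134 137 135 112 116
[... 388 characters left out ...]
77]
 [156 157 143 128 131 130 123 112 119 120 127 127 127 126 125 124 117 135
  137 147 174 173]
 [158 163 158 137 129 128 127 111 114 118 123 126 125 124 122 116 127 137
  142 166 178 176]
 [158 157 160 154 140 132 132 128 118 112 115 115 113 116 116 126 136 140
  162 172 172 172]
 [157 159 160 163 157 147 135 131 133 124 125 123 121 127 133 137 148 156
  159 157 161 158]
 [160 161 158 158 161 163 159 152 145 137 136 135 138 144 151 155 161 162
  158 157 155 159]
 [185 184 166 160 160 160 164 161 162 162 158 159 159 158 154 157 160 161
  161 157 159 157]]
[[ 0.6657 -0.0359  0.12  ]]
[[ 0.6659 -0.0427  0.09  ]
 [ 0.6584  0.0652  0.09  ]] [[ 0.6668 -0.0424  0.068 ]
 [ 0.659   0.0713  0.068 ]]
```

```bash
python3 - <<'E'
from h import *
c=dict(np.load("pics/b1.npz"))
print(onz("wrist",[(293,202.5)],.09,c),onz("wrist",[(291.7,197)],.068,c))
go(([.667,-.0427,.092],D(.092+H)))
E
```

```text
[[ 0.6675 -0.0429  0.09  ]] [[ 0.6675 -0.0437  0.068 ]]
[0.0099, 0.0239, 0.2521] [0.0001, 0.0001, -0.0001] rows>=2.0
```

```bash
(python3 -m crank '[0.009,0.0248,0.05,0,0,0,0.2,0.009,0.0248,0.1,0,0,0,0.2,0.009,0.0248,0.18,0,0,0,0.2,0.009,0.0248,0.252,0,0,0,0.2,0.009,0.0248,0.252,0,0,0,0.2]');(python3 -m crank '[0,0,0,0,0,0,0.2,0,0,0,0,0,0,1,0,0,0,0,0,0,1,0,0,0,0,0,0,1,0,0,0,0,0,0,1]' 40);python3 -m crank '[0,0,-0.08,0,0,0,1,0,0,-0.18,0,0,0,1,0,0,-0.28,0,0,0,1,0,0,-0.28,0,0,0,1,0,0,-0.28,0,0,0,1]'
python3 - <<'E'
from h import *
im,c=snap("wrist","b2.png")
go((U(0,0,.22),D(UY+H)))
E
```

```text
time: 20.1
ee_pos: [0.6668, -0.0427, 0.0899]
tool_rot: [-3.139, -0.0, 1.663]
ft_force: [-0.1, 0.4, 1.0]
grip_width: 0.399
time: 20.72
ee_pos: [0.668, -0.0427, 0.093]
tool_rot: [3.14, 0.001, 1.663]
ft_force: [-1.9, 0.2, 7.2]
grip_width: 0.205
time: 21.35
ee_pos: [0.6673, -0.0424, 0.2309]
tool_rot: [-3.141, 0.0, 1.663]
ft_force: [-0.7, 0.9, -0.9]
grip_width: 0.201
[0.6257, -0.4017, 0.0213] [-0.0003, -0.0, -0.0183] rows>=6.0
```

```bash
(python3 -m crank '[0.6257,-0.4017,0.0213,0,0,-0.0183,1,0.6257,-0.4017,0.0213,0,0,-0.0183,1,0.6257,-0.4017,0.0213,0,0,-0.0183,1,0.6257,-0.4017,0.0213,0,0,-0.0183,1,0.6257,-0.4017,0.0213,0,0,-0.0183,1]'>/dev/null);python3 -m crank '[0.1,-0.065,0,0,0,0,1,0.1,-0.065,0,0,0,0,1,0.1,-0.065,0,0,0,0,1,0.1,-0.065,0,0,0,0,1]'
python3 - <<'E'
from h import *
go((U(0,0,.17),D(UY+H)))
E
```

```text
time: 22.52
ee_pos: [0.4338, 0.2452, 0.2221]
tool_rot: [-3.141, 0.001, 1.777]
ft_force: [0.8, 0.2, -0.8]
grip_width: 0.203
[0.0089, 0.0111, 0.1042] [-0.0001, 0.0001, -0.0002] rows>=0.8
```

```bash
python3 -m crank '[0.0089,0.0111,0.134,0,0,0,1,0.0089,0.0111,0.134,0,0,0,1,0.0089,0.0111,0.134,0,0,0,1,0.0089,0.0111,0.134,0,0,0,1,0.0089,0.0111,0.134,0,0,0,1]'
python3 -m crank '[0,0,0,0,0,0,1,0,0,0,0,0,0,1]'
python3 - <<'E'
from h import *
im,c=snap("wrist","u2.png");np.savez("pics/u2.npz",**c)
print(proj("wrist",[U(0,.046,.04),U(-.042,.07,.07),U(.042,.07,.07)],c))
go((U(0,0,.06),D(UY+H)))
cv2.imwrite("pics/u2z.png",cv2.resize(im[110:340,150:410],None,fx=2.5,fy=2.5,interpolation=2))
E
```

```text
time: 23.15
ee_pos: [0.4382, 0.2515, 0.157]
tool_rot: [3.139, 0.0, 1.778]
ft_force: [0.4, 0.1, -0.4]
grip_width: 0.201
time: 23.4
ee_pos: [0.4378, 0.2515, 0.1559]
tool_rot: [3.141, 0.001, 1.778]
ft_force: [0.3, 0.3, -0.3]
grip_width: 0.198
[[276.9643 151.4369]
 [207.2169 115.9102]
 [346.6472 115.9054]]
[-0.0018, 0.0006, 0.1916] [0.0, 0.0001, 0.0] rows>=1.5
```

View pics/u2z.png

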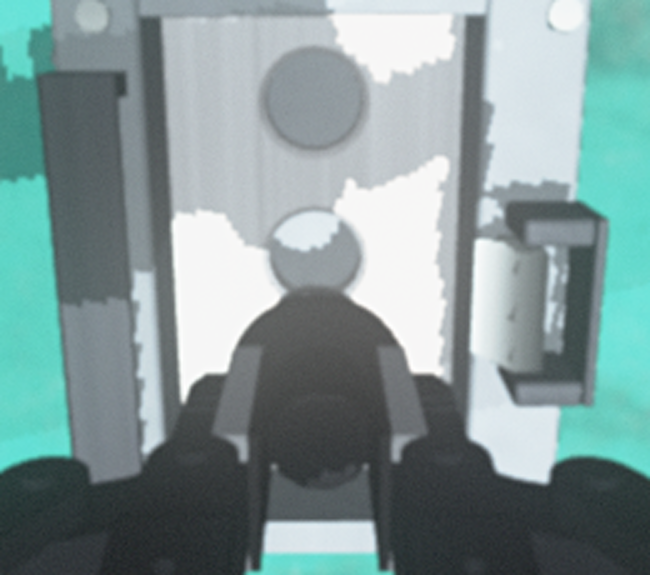

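```bash
sed -i 's/^UT=.*/UT=np.array([.43745,.2517]);UY=.207/' h.py; python3 - <<'E'
from h import *
c=dict(np.load("pics/u2.npz"));p,R,s=pose()
for dx in(-.003,0,.003):
  print(dx,proj("wrist",[p+R.apply([dx+.018,0,.0235]),p+R.apply([dx+.018,0,.0265])],c))
print(proj("wrist",[U(0,.046,.04),U(0,0,.04)],c))
go((U(0,0,.075),D(UY+H)))
E
```

```text
-0.003 [[276.3049 235.6382]
 [276.3185 233.4975]]
0 [[276.2973 229.506 ]
 [276.3112 227.4676]]
0.003 [[276.2897 223.3105]
 [276.3037 221.3766]]
[[276.1066 149.6487]
 [276.1724 212.2973]]
[0.0007, -0.0006, 0.1616] [0.0, 0.0001, 0.0] rows>=1.3
```

```bash
python3 -m crank '[-0.0013,-0.0006,0.04,0,0,0,1,-0.0013,-0.0006,0.08,0,0,0,1,-0.0013,-0.0006,0.12,0,0,0,1,-0.0013,-0.0006,0.15,0,0,0,1,-0.0013,-0.0006,0.169,0,0,0,1]'
python3 -m crank '[0,0,0,0,0,0,1,0,0,0.003,0,0,0,1,0,0,0.006,0,0,0,1]'
```

```text
time: 24.08
ee_pos: [0.4376, 0.2507, 0.0705]
tool_rot: [-3.141, 0.001, 1.778]
ft_force: [0.3, 0.4, -0.2]
grip_width: 0.202
time: 24.45
ee_pos: [0.4379, 0.2509, 0.0689]
tool_rot: [3.14, 0.0, 1.778]
ft_force: [-7.9, -3.9, 21.3]
grip_width: 0.202
```

```bash
(python3 -m crank '[0,0,-0.002,0,0,0,1,0,0,-0.002,0,0,0,0.2,0,0,-0.002,0,0,0,0.2,0,0,-0.002,0,0,0,0.2]'>/dev/null);python3 -m crank '[0,0,-0.06,0,0,0,0.2,0,0,-0.18,0,0,0,0.2,0,0,-0.3,0,0,0,0.2,0,0,-0.3,0,0,0,0.2,0,0,-0.3,0,0,0,0.2]'; python3 - <<'E'
from h import *
go(([.6577,.0655,.22],D(.092+H)))
E
```

```text
time: 25.58
ee_pos: [0.4373, 0.2506, 0.2186]
tool_rot: [-3.141, 0.001, 1.778]
ft_force: [-0.4, -0.5, -0.3]
grip_width: 0.401
[-0.453, 0.3551, -0.0026] [-0.0001, 0.0001, 0.0183] rows>=4.6
```

```bash
(python3 -m crank '[-0.453,0.3551,-0.0026,0,0,0.0183,0.2,-0.453,0.3551,-0.0026,0,0,0.0183,0.2,-0.453,0.3551,-0.0026,0,0,0.0183,0.2,-0.453,0.3551,-0.0026,0,0,0.0183,0.2,-0.453,0.3551,-0.0026,0,0,0.0183,0.2]'>/dev/null);python3 -m crank '[0,0,0,0,0,0,0.2,0,0,0,0,0,0,0.2,0,0,0,0,0,0,0.2,0,0,0,0,0,0,0.2]'; python3 - <<'E'
from h import *
im,c=snap("wrist","b3.png");np.savez("pics/b3.npz",**c)
go(([.6577,.067,.092],D(.092+H)))
print(proj("wrist",[(.6577,.067,.09),(.6577,.067,.068)],c))
g=im.max(2);print(g[180:240:2,250:310:2])
E
```

```text
time: 26.7
ee_pos: [0.6576, 0.0663, 0.2208]
tool_rot: [3.141, 0.001, 1.664]
ft_force: [0.4, 0.1, 1.1]
grip_width: 0.4
[0.0017, 0.0001, 0.2577] [0.0001, 0.0001, 0.0002] rows>=2.1
[[276.971  206.8125]
 [276.9759 200.2166]]
[[229 177 153 162 170 168 166 180 198 190 174 145 128 115 121 126 145 167
  188 226 231 230 230 232 231 233 180 152 154 153]
 [228 195 158 165 170 170 177 191 163 125 118 117 121 126 126 125 124 126
  118 168 229 232 231 231 231 207 162 152 153 151]
 [229 229 197 172 171 175 192 153 113 117 117 117 125 122 124 128 126 126
  128 120 154 223 232 232 233 180 151 150 153 154]
 [229 230 229 192 167 181 157 118 115 107  80  83  95  96  98 120 124 123
  128 127 121 151 221 231 205 161 153 152 154 162]
 [228 230 231 223 182 156 120 113  93  82  79  80  81  78  81 109 119 128
  126 126 127 126 159 225 175 153 151 154 163 168]
 [228 227 230 230 223 130 116  92  75  82  80  79  80  80  76  81  96 119
  126 127 129 128 128 142 153 156 154 160 169 169]
 [227 228 229 231 200 115 120  91  82  81  79  78  74  76  73  77  75  96
  128 131 128 127 130 122 149 152 153 165 167 171]
 [22
[... 2171 characters left out ...]
232 231 232 223 217 170
  156 154 158 156 156 155 154 156 155 153 154 150]
 [230 228 229 229 229 230 230 231 230 232 230 230 231 232 232 231 228 220
  210 158 155 159 157 157 158 153 153 157 155 154]
 [230 229 230 230 230 229 230 232 230 231 232 231 232 231 230 230 231 234
  237 221 173 170 171 169 171 166 165 163 166 165]
 [230 231 231 230 230 231 228 229 230 232 232 231 231 232 233 234 236 236
  239 238 231 192 170 171 173 170 168 170 169 169]
 [231 231 230 230 230 231 228 229 230 232 232 231 234 238 238 237 238 238
  239 240 240 235 194 171 172 173 170 169 164 168]
 [229 229 230 229 230 230 229 229 230 231 231 232 236 238 238 238 238 239
  238 239 239 240 234 193 167 169 171 170 170 171]]
```

```bash
(python3 -m crank '[0.0025,0,0.05,0,0,0,0.2,0.0025,0,0.1,0,0,0,0.2,0.0025,0,0.18,0,0,0,0.2,0.0025,0,0.256,0,0,0,0.2,0.0025,0,0.256,0,0,0,0.2]'>/dev/null);(python3 -m crank '[0,0,0,0,0,0,0.2,0,0,0,0,0,0,1,0,0,0,0,0,0,1,0,0,0,0,0,0,1,0,0,0,0,0,0,1]' 40);python3 -m crank '[0,0,-0.08,0,0,0,1,0,0,-0.18,0,0,0,1,0,0,-0.28,0,0,0,1,0,0,-0.28,0,0,0,1,0,0,-0.28,0,0,0,1]'
python3 - <<'E'
from h import *
go((U(0,.046,.22),D(UY+H)))
E
```

```text
time: 28.0
ee_pos: [0.6585, 0.0669, 0.0945]
tool_rot: [3.139, 0.001, 1.663]
ft_force: [-1.2, 0.1, 7.6]
grip_width: 0.201
time: 28.62
ee_pos: [0.6576, 0.0669, 0.2322]
tool_rot: [-3.141, 0.001, 1.663]
ft_force: [0.0, 0.2, -1.5]
grip_width: 0.2
[0.5, -0.4148, 0.0242] [-0.0001, 0.0001, -0.0183] rows>=5.2
```

```bash
(python3 -m crank '[0.5,-0.4148,0.0242,0,0,-0.0183,1,0.5,-0.4148,0.0242,0,0,-0.0183,1,0.5,-0.4148,0.0242,0,0,-0.0183,1,0.5,-0.4148,0.0242,0,0,-0.0183,1,0.5,-0.4148,0.0242,0,0,-0.0183,1]'>/dev/null);python3 -m crank '[0.02,-0.017,0.1,0,0,0,1,0.02,-0.017,0.1,0,0,0,1,0.02,-0.017,0.1,0,0,0,1,0.02,-0.017,0.1,0,0,0,1,0.02,-0.017,0.1,0,0,0,1]'
python3 - <<'E'
from h import *
im,c=snap("wrist","u3.png");np.savez("pics/u3.npz",**c);p,R,s=pose()
go((U(0,.046,.072),D(UY+H)))
for dx in(-.003,0,.003):
  print(dx,proj("wrist",[p+R.apply([dx+.018,0,.0265])],c))
g=im.max(2);print(g[190:250:2,276], proj("wrist",[U(.015,.046,.04),U(0,.062,.04)],c))
print(g[150:240:3,250:304:3])
E
```

```text
time: 29.88
ee_pos: [0.4275, 0.2956, 0.1716]
tool_rot: [3.14, 0.0, 1.777]
ft_force: [0.1, -0.7, -0.9]
grip_width: 0.198
[0.002, 0.0016, 0.1989] [0.0002, 0.0001, -0.0001] rows>=1.6
-0.003 [[276.0261 233.2607]]
0 [[276.0156 227.2325]]
0.003 [[276.005  221.1435]]
[237 240 239 240 240 240 242 210 167 168 168 170 167 165 163 149 140 125
 114 106 106 103 106 102 100 101  97  98  98  88] [[296.4112 206.0289]
 [277.356  186.0918]]
[[138 143 140 141 143 142 140 142 143 140 145 144 143 144 131  73  76  82]
 [156 157 158 158 158 158 155 159 159 157 155 157 158 157 135  74  77  83]
 [155 155 155 157 155 157 156 159 162 158 154 156 157 117  76  75  79  81]
 [130 127 127 125 129 127 127 127 127 127 127 127 129  99  80  81  81  81]
 [107 112 111 110 110 108 112 110 110 110 111 112 109  98  80  79  83  85]
 [111 112 109 111 109 111 110 114 111 111 112 113 113 112 111 108 109 107]
 [111 111 113 111 113 109 114 113 114 112 111 117 113 114 111 113 113 116]
 [153 152 153 153 155 159 161 156 163 159 159 157 158 158 159 156 157 161]
 [159 157 159 154 158 160 163 160 160 160 161 160 161 158 161 159 158 162
[... 877 characters left out ...]
168 170 150 233 247 247]
 [247 247 247 237 155 166 168 168 167 166 171 170 169 158 182 243 247 247]
 [247 247 247 246 227 140 159 167 166 168 169 171 155 149 225 248 247 247]
 [247 247 247 247 241 220 142 146 155 158 152 141 164 222 247 247 247 247]
 [247 247 247 247 247 243 232 189 138 138 149 205 229 247 247 247 247 247]
 [247 247 247 247 248 236 134 114 116 122 116 121 168 251 247 247 247 247]
 [247 247 247 249 211 100 105 100 103 103 105 103 101 140 253 248 247 247]
 [247 247 252 168  99 104 104 104 105 103 106 104 108 103 102 195 252 247]
 [248 237 110  99 106 102 104 103 101 101 102 103 102 102 105 101 113 249]
 [238  98 100 102 103 103  99 101 102 101 101 100 102  99 100 102 101 100]]
```

```bash
python3 -m crank '[0,0.0012,0.05,0,0,0,1,0,0.0012,0.1,0,0,0,1,0,0.0012,0.14,0,0,0,1,0,0.0012,0.18,0,0,0,1,0,0.0012,0.198,0,0,0,1]'
python3 -m crank '[0,0,0,0,0,0,1,0,0,0.003,0,0,0,1,0,0,0.006,0,0,0,1]'
```

```text
time: 30.55
ee_pos: [0.4274, 0.2957, 0.0711]
tool_rot: [-3.141, 0.001, 1.778]
ft_force: [0.2, -0.3, -0.3]
grip_width: 0.196
time: 30.92
ee_pos: [0.4278, 0.2962, 0.0703]
tool_rot: [3.14, 0.0, 1.778]
ft_force: [-10.6, -6.3, 28.1]
grip_width: 0.202
```

```bash
(python3 -m crank '[0,0,-0.002,0,0,0,1,0,0,-0.002,0,0,0,0.2,0,0,-0.002,0,0,0,0.2,0,0,-0.002,0,0,0,0.2]'>/dev/null);python3 -m crank '[0,0,-0.06,0,0,0,0.2,0,0,-0.18,0,0,0,0.2,0,0,-0.26,0,0,0,0.2,0,0,-0.26,0,0,0,0.2,0,0,-0.26,0,0,0,0.2]'; python3 - <<'E'
from h import *
go(([.44,.005,.2],D(-.07)))
E
```

```text
time: 32.05
ee_pos: [0.4271, 0.2958, 0.1989]
tool_rot: [-3.141, 0.001, 1.778]
ft_force: [-0.6, -0.4, -0.4]
grip_width: 0.397
[-0.5745, -0.0944, -0.0015] [0.0, 0.0003, 0.2941] rows>=9.9
```

```bash
(python3 -m crank '[-0.29,-0.05,0,0,0,0.1471,0.2,-0.29,-0.05,0,0,0,0.1471,0.2,-0.29,-0.05,0,0,0,0.1471,0.2,-0.29,-0.05,0,0,0,0.1471,0.2,-0.29,-0.05,0,0,0,0.1471,0.2]'>/dev/null);python3 -m crank '[0,0,0,0,0,0,0.2,0,0,0,0,0,0,0.2]'; python3 - <<'E'
from h import *
go(([.44,.005,.2],D(-.07)))
E
```

```text
time: 32.92
ee_pos: [0.4325, 0.1489, 0.1992]
tool_rot: [-3.141, 0.001, 0.858]
ft_force: [-0.4, -0.3, -0.2]
grip_width: 0.403
[-0.208, 0.1996, -0.0014] [0.0001, 0.0002, 0.1477] rows>=5.0
```

```bash
(python3 -m crank '[-0.208,0.1996,0,0,0,0.1477,0,-0.208,0.1996,0,0,0,0.1477,0,-0.208,0.1996,0,0,0,0.1477,0,-0.208,0.1996,0,0,0,0.1477,0,-0.208,0.1996,0,0,0,0.1477,0]'>/dev/null);python3 -m crank '[0,0,0,0,0,0,0,0,0,0,0,0,0,0,0,0,0,0,0,0,0]'; python3 - <<'E'
from h import *
im,c=snap("wrist","c1.png");np.savez("pics/c1.npz",**c)
im,c=snap("top","top1.png")
E
```

```text
time: 33.92
ee_pos: [0.4396, 0.0051, 0.1999]
tool_rot: [3.141, -0.0, -0.071]
ft_force: [-0.8, 0.9, 0.9]
grip_width: 0.507
```

View pics/c1.png

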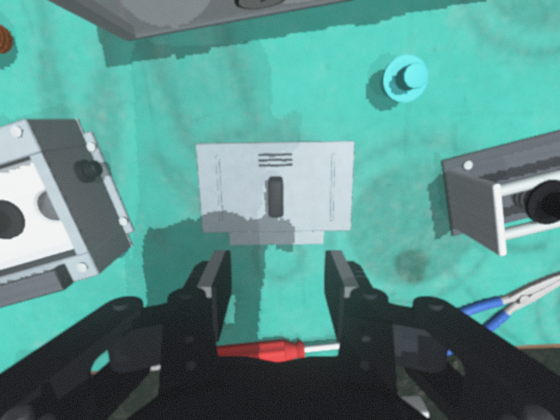

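```bash
python3 - <<'E'
from h import *
c=dict(np.load("pics/c1.npz"));im=cv2.imread("pics/c1.png")
X=onz("wrist",[(196,143),(354,142),(203,234),(353,231),(231,244.5),(324,243.5)],[.005]*4+[.003]*2,c)[:,:2]
M=np.array([[45.5,75],[45.5,-75],[-43,75],[-43,-75],[-57.5,48],[-57.5,-48]])/1e3
A,B=M-M.mean(0),X-X.mean(0)
Uu,S,V=np.linalg.svd(A.T@B);Rr=(Uu@V).T;yaw=np.arctan2(Rr[1,0],Rr[0,0]);t=X.mean(0)-Rr@M.mean(0)
print(t,yaw,(X-t)@Rr*1e3-M*1e3)
g=im.max(2).astype(np.uint8)[165:225,255:300]
n,l,st,ce=cv2.connectedComponentsWithStats((g<85).astype(np.uint8))
for i in range(1,n):
    if st[i,4]>100:
        ct=np.argwhere(l==i)[:,::-1]+[255,165];r=cv2.minAreaRect(ct.astype(np.float32));print(st[i],ce[i]+[255,165],r)
        print(onz("wrist",[ce[i]+[255,165]],.017,c),onz("wrist",[(ct[ct[:,1]<185]).mean(0),(ct[ct[:,1]>205]).mean(0)],.02,c))
P=t+Rr@[-.004,0]; print("rib",P, onz("wrist",[(275,196)],.025,c))
go(([*P,.12],D(yaw)))
E
```

```text
[0.4398 0.007 ] -0.054012992112015934 [[ 0.6945 -0.4352]
 [-0.9583  1.6493]
 [-0.9297 -0.1636]
 [-0.3487 -1.0954]
 [ 1.0462 -0.4544]
 [ 0.4961  0.4994]]
rib [0.4359 0.0072] [[0.4385 0.0084 0.025 ]]
[-0.0078, -0.0039, 0.1599] [0.0001, -0.0, -0.0029] rows>=1.3
```

```bash
(python3 -m crank '[-0.0078,-0.0039,0.1,0,0,-0.0029,0,-0.0078,-0.0039,0.2,0,0,-0.0029,0,-0.0078,-0.0039,0.3,0,0,-0.0029,0,-0.0078,-0.0039,0.342,0,0,-0.0029,0,-0.0078,-0.0039,0.342,0,0,-0.0029,0]');python3 -m crank '[0,0,0,0,0,0,0,0,0,0,0,0,0,1,0,0,0,0,0,0,1,0,0,0,0,0,0,1,0,0,0,0,0,0,1]' 80
```

```text
time: 34.65
ee_pos: [0.4352, 0.0072, 0.0279]
tool_rot: [3.141, 0.003, -0.055]
ft_force: [0.9, 0.2, 0.9]
grip_width: 0.495
time: 35.28
ee_pos: [0.4364, 0.0071, 0.0301]
tool_rot: [3.141, -0.002, -0.056]
ft_force: [-3.7, -2.3, 11.3]
grip_width: 0.141
```

```bash
cat >> h.py <<'E'
def lip(x,z,th,y=0,a=.0535,h=.030):
    "TCP pose that puts the cover lip's tip at unit (x,y,z) with tilt th"
    return (U(x+np.cos(th)*a-np.sin(th)*h, y, z+np.sin(th)*a+np.cos(th)*h),[np.pi,-th,UY])
E
python3 -m crank '[0,0,-0.05,0,0,0,1,0,0,-0.15,0,0,0,1,0,0,-0.25,0,0,0,1,0,0,-0.34,0,0,0,1,0,0,-0.34,0,0,0,1]'
python3 - <<'E'
from h import *
print(lip(-.03,.13,.28)); go(lip(-.03,.13,.28))
E
```

```text
time: 35.9
ee_pos: [0.437, 0.0072, 0.2022]
tool_rot: [3.141, -0.007, -0.056]
ft_force: [1.0, -0.4, -1.9]
grip_width: 0.139
([np.float64(0.45029558557618204), np.float64(0.254397677662886), np.float64(0.1736166903475032)], [3.141592653589793, -0.28, 0.207])
[-0.0013, -0.4952, 0.0569] [0.0061, 0.0432, -0.0415] rows>=4.0
```

```bash
(python3 -m crank '[-0.0013,-0.4952,0,0.0061,0.0432,-0.0415,1,-0.0013,-0.4952,0,0.0061,0.0432,-0.0415,1,-0.0013,-0.4952,0,0.0061,0.0432,-0.0415,1,-0.0013,-0.4952,0,0.0061,0.0432,-0.0415,1,-0.0013,-0.4952,0,0.0061,0.0432,-0.0415,1]');python3 -m crank '[0,0,0,0,0,0,1,0,0,0,0,0,0,1,0,0,0,0,0,0,1]'
python3 - <<'E'
from h import *
go(lip(-.03,.115,.28))
E
```

```text
time: 36.52
ee_pos: [0.4481, 0.2575, 0.1974]
tool_rot: [-3.14, -0.272, 0.211]
ft_force: [0.2, 0.0, 0.4]
grip_width: 0.142
time: 36.9
ee_pos: [0.4493, 0.2535, 0.1988]
tool_rot: [-3.14, -0.274, 0.205]
ft_force: [0.2, -0.4, -1.1]
grip_width: 0.144
[-0.0195, -0.0011, 0.078] [-0.0002, 0.001, -0.0004] rows>=0.6
```

```bash
(python3 -m crank '[-0.0195,-0.0011,0.078,0,0.001,0,1,-0.0195,-0.0011,0.078,0,0.001,0,1,-0.0195,-0.0011,0.078,0,0.001,0,1,-0.0195,-0.0011,0.078,0,0.001,0,1,-0.0195,-0.0011,0.078,0,0.001,0,1]')
python3 - <<'E'
from h import *
im,c=snap("wrist","v1.png");np.savez("pics/v1.npz",**c)
go(lip(-.03,.115,.28))
p,R,s=pose(); Rc=R*Ro.from_euler("x",np.pi)
cov=lambda x,y,z:p+Rc.apply([x+.004,y,z-.030])
print("lip tip",proj("wrist",[cov(-.0575,.048,.003),cov(-.0575,-.048,.003),cov(-.043,.075,.005),cov(-.043,-.075,.005),cov(.0455,.075,.005),cov(.0455,-.075,.005)],c))
print("bar",proj("wrist",[U(-.046,.057,.085),U(-.046,-.057,.085),U(-.064,.08,.07),U(-.064,-.08,.07),U(-.059,.057,.085),U(-.059,-.057,.085)],c))
E
```

```text
time: 37.52
ee_pos: [0.4504, 0.2554, 0.1595]
tool_rot: [-3.139, -0.281, 0.206]
ft_force: [-0.5, -0.6, -0.1]
grip_width: 0.142
[-0.0007, 0.002, 0.0012] [-0.0003, -0.0001, -0.0001] rows>=0.0
lip tip [[188.3711 354.7254]
 [369.9238 354.7218]
 [132.6661 333.2343]
 [425.7669 333.2136]
 [109.7043 159.5754]
 [449.0906 159.415 ]]
bar [[190.1665 356.87  ]
 [371.4874 356.9687]
 [161.927  374.1529]
 [399.5487 374.3173]
 [190.1264 377.6314]
 [371.5587 377.7618]]
```

View pics/v1.png

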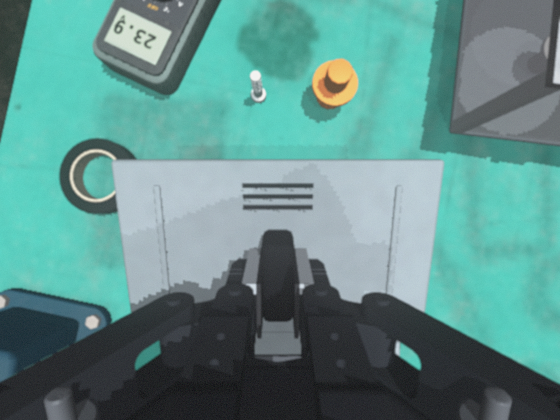

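```bash
python3 - <<'E'
from h import *
c=dict(np.load("pics/v1.npz"))
p,R,s=pose()
for h,dx,b in((.03,.004,0),(.034,.004,0),(.034,.004,.03),(.03,.004,.04),(.032,.004,.03),(.034,.002,0)):
    Rc=R*Ro.from_euler("x",np.pi)*Ro.from_euler("y",b)
    cov=lambda x,y,z:p+Rc.apply([x+dx,y,z-h])
    print(h,dx,b,proj("wrist",[cov(.0455,.075,.005),cov(.0455,-.075,.005),cov(.029,0,.005),cov(.014,0,.029)],c).round(1).tolist())
im=cv2.imread("pics/v1.png");g=im.max(2).astype(int)
print(g[150:170,140],g[150:170,400],g[178:214,270])
print(g[176,100:125],g[176,430:455]); print(g[222:240,276])
E
```

```text
0.03 0.004 0 [[109.7, 159.6], [449.1, 159.4], [279.3, 195.9], [279.6, 246.3]]
0.034 0.004 0 [[114.0, 158.5], [444.7, 158.4], [279.3, 194.0], [279.5, 242.7]]
0.034 0.004 0.03 [[115.8, 160.1], [442.9, 160.0], [279.2, 195.4], [279.5, 242.6]]
0.03 0.004 0.04 [[112.1, 161.4], [446.6, 161.2], [279.3, 197.5], [279.5, 245.7]]
0.032 0.004 0.03 [[113.7, 160.5], [445.0, 160.4], [279.3, 196.2], [279.5, 244.2]]
0.034 0.002 0 [[114.5, 163.0], [444.1, 162.8], [279.3, 198.2], [279.5, 247.2]]
[184 182 181 177 177 173 171 174 164 153 166 189 203 205 208 211 206 207
 206 210] [200 200 195 196 195 193 194 191 184 168 183 202 208 210 211 213 210 214
 211 213] [203 203 202 206 191 144  96  80  82 117 166 186 189 189 190 174 131  83
  72  79 111 141 154 174 190 184 159 112  80  73  90 131 172 186 188 187]
[186 182 182 181 181 181 181 182 182 182 182 181 179 183 195 202 203 206
 205 206 206 205 206 206 208] [209 213 211 210 212 211 213 213 211 211 205 197 193 199 206 205 207 205
 205 202 200 199 197 199 201]
[188 186 191 186 187 191 176 140  95  66  61  67  63  64  64  63  63  61]
```

```bash
sed -i 's/h=.030)/h=.031)/' h.py; python3 - <<'E'
from h import *
go(lip(-.036,.079,.30),lip(-.050,.0745,.3),lip(-.0575,.0718,.3))
E
```

```text
[-0.0334, 0.0021, 0.0629] [-0.0003, 0.0031, -0.0001] rows>=0.6
[-0.0628, 0.0022, 0.0638] [-0.0003, 0.0031, -0.0001] rows>=0.7
[-0.0787, 0.0022, 0.0648] [-0.0003, 0.0031, -0.0001] rows>=0.8
```

```bash
(python3 -m crank '[-0.0334,0.001,0.03,0,0.0031,0,1,-0.0334,0.001,0.0629,0,0.0031,0,1,-0.0334,0.001,0.0629,0,0.0031,0,1,-0.0334,0.001,0.0629,0,0.0031,0,1]');python3 -m crank '[-0.01,0,0,0,0,0,1,-0.02,0,0,0,0,0,1,-0.029,0,0.001,0,0,0,1,-0.029,0,0.001,0,0,0,1,-0.029,0,0.001,0,0,0,1]'
python3 - <<'E'
from h import *
go(lip(-.050,.0745,.3),lip(-.0575,.0718,.3))
E
```

```text
time: 38.08
ee_pos: [0.4435, 0.2535, 0.1242]
tool_rot: [-3.14, -0.3, 0.206]
ft_force: [0.4, -0.1, -1.1]
grip_width: 0.142
time: 38.7
ee_pos: [0.4296, 0.2506, 0.1192]
tool_rot: [-3.14, -0.299, 0.206]
ft_force: [-0.0, 0.4, 0.1]
grip_width: 0.138
[0.0001, 0.0011, -0.0016] [-0.0003, 0.0001, -0.0001] rows>=0.0
[-0.0158, 0.0011, -0.0009] [-0.0003, 0.0001, -0.0001] rows>=0.1
```

```bash
python3 -m crank '[-0.005,0,0,0,0,0,1,-0.01,0,0,0,0,0,1,-0.015,0,0,0,0,0,1,-0.015,0,0,0,0,0,1]'; python3 -m crank '[-0.002,0,0,0,0,0,1,-0.004,0,0,0,0,0,1,-0.004,0,0,0,0,0,1]'
```

```text
time: 39.2
ee_pos: [0.4223, 0.249, 0.1167]
tool_rot: [-3.14, -0.299, 0.206]
ft_force: [0.1, -0.0, -1.5]
grip_width: 0.138
time: 39.58
ee_pos: [0.4212, 0.2489, 0.1166]
tool_rot: [-3.139, -0.301, 0.206]
ft_force: [3.3, 1.2, -2.7]
grip_width: 0.141
```

```bash
cat >> h.py <<'E'
def lipnow(a=.0535,h=.031):
    p,R,s=pose(); q=p+R.apply([-a,0,h]); r=np.array([[np.cos(UY),np.sin(UY)],[-np.sin(UY),np.cos(UY)]])@(q[:2]-UT)
    th=-s["tool_rot"][1]; print("lip unit mm",r*1e3,q[2]*1e3,"tilt",th,s["ft_force"]); return r[0],q[2],th,r[1]
E
python3 - <<'E'
from h import *
x,z,th,y=lipnow()
go(lip(x+.001,z-.001,.22),lip(x+.001,z-.001,.15))
E
```

```text
lip unit mm [-58.4165   0.7197] 71.11377213714643 tilt 0.30080585908643975 [ 3.2679  1.1572 -2.698 ]
[0.006, 0.0013, 0.0113] [-0.0003, -0.0129, -0.0001] rows>=0.4
[0.0094, 0.0013, 0.0193] [-0.0003, -0.024, -0.0001] rows>=0.8
```

```bash
python3 -m crank '[0.003,0,0.0055,0,-0.0065,0,1,0.006,0,0.0113,0,-0.0129,0,1,0.0078,0,0.0153,0,-0.0184,0,1,0.0094,0,0.0193,0,-0.024,0,1,0.0094,0,0.0193,0,-0.024,0,1]'
python3 - <<'E'
from h import *
x,z,th,y=lipnow()
go(lip(-.0575,.070,.15),lip(-.0575,.070,.09))
E
```

```text
time: 40.2
ee_pos: [0.428, 0.2502, 0.1082]
tool_rot: [-3.14, -0.148, 0.206]
ft_force: [-0.3, -0.1, -0.8]
grip_width: 0.138
lip unit mm [-57.905    0.5779] 69.67654343268528 tilt 0.1482610350272333 [-0.251  -0.1053 -0.8172]
[0.0008, 0.001, -0.0007] [-0.0003, 0.0003, -0.0001] rows>=0.0
[0.0043, 0.001, 0.0058] [-0.0003, -0.0093, -0.0001] rows>=0.3
```

```bash
python3 -m crank '[0.0015,0,0.002,0,-0.003,0,1,0.003,0,0.004,0,-0.006,0,1,0.0045,0,0.0058,0,-0.0085,0,1,0.0045,0,0.0058,0,-0.0085,0,1]'
python3 - <<'E'
from h import *
x,z,th,y=lipnow()
E
```

```text
time: 40.7
ee_pos: [0.4305, 0.2508, 0.1059]
tool_rot: [-3.14, -0.095, 0.206]
ft_force: [-4.5, -0.7, 4.9]
grip_width: 0.142
lip unit mm [-57.2969   0.6515] 69.995803017327 tilt 0.09466945309039643 [-4.5452 -0.7028  4.9304]
```

```bash
(python3 -m crank '[0,0,0,0,0,0,0.4,0,0,0,0,0,0,0.2,0,0,0,0,0,0,0.2,0,0,0,0,0,0,0.2]'); python3 -m crank '[0,0,-0.06,0,0,0,0.2,0,0,-0.12,0,0,0,0.2,0,0,-0.12,0,0,0,0.2,0,0,-0.12,0,0,0,0.2]'
python3 - <<'E'
from h import *
go((U(.026,0,.14),D(UY)),(U(.026,0,.105),D(UY)))
E
```

```text
time: 41.2
ee_pos: [0.4304, 0.2507, 0.1058]
tool_rot: [-3.14, -0.095, 0.206]
ft_force: [-1.4, 0.5, 0.4]
grip_width: 0.4
time: 41.7
ee_pos: [0.4247, 0.2494, 0.165]
tool_rot: [-3.14, -0.094, 0.207]
ft_force: [-0.2, 0.0, -0.2]
grip_width: 0.401
[0.0729, 0.0008, 0.0571] [-0.0003, -0.015, -0.0001] rows>=0.7
[0.0663, 0.0009, 0.1267] [-0.0003, -0.015, -0.0001] rows>=1.1
```

```bash
(python3 -m crank '[0.0729,0,0.02,0,-0.015,0,1,0.0729,0,0.02,0,-0.015,0,1,0.0729,0,0.04,0,-0.015,0,1,0.0729,0,0.0571,0,-0.015,0,1,0.0729,0,0.0571,0,-0.015,0,1]'); python3 -m crank '[0,0,0,0,0,0,1,0,0,0,0,0,0,1]'
python3 - <<'E'
from h import *
im,c=snap("wrist","w1.png")
go((U(.026,0,.104),D(UY)),(U(.026,0,.093),D(UY)))
E
```

```text
time: 42.32
ee_pos: [0.4624, 0.2574, 0.1399]
tool_rot: [-3.14, 0.0, 0.207]
ft_force: [-0.3, -0.5, 1.0]
grip_width: 0.001
time: 42.58
ee_pos: [0.4631, 0.2576, 0.1411]
tool_rot: [-3.14, -0.001, 0.207]
ft_force: [-0.4, 1.3, 1.0]
grip_width: 0.001
[-0.0007, 0.0012, 0.0739] [-0.0003, -0.0002, -0.0] rows>=0.6
[-0.0007, 0.0012, 0.0959] [-0.0003, -0.0002, -0.0] rows>=0.8
```

View pics/w1.png

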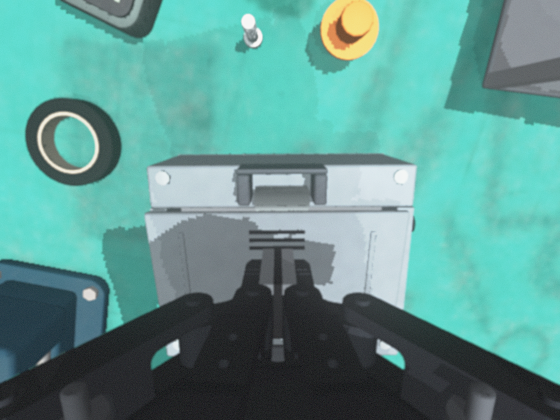

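The cover lies centred, its rear edge at row ~210 against the catch. Pressing.

```bash
python3 -m crank '[0,0,0.03,0,0,0,1,0,0,0.06,0,0,0,1,0,0,0.074,0,0,0,1,0,0,0.08,0,0,0,1,0,0,0.08,0,0,0,1]'; python3 -m crank '[0,0,0.004,0,0,0,1,0,0,0.008,0,0,0,1,0,0,0.012,0,0,0,1,0,0,0.012,0,0,0,1]';python3 -m crank '[0,0,0.003,0,0,0,1,0,0,0.006,0,0,0,1,0,0,0.006,0,0,0,1]'
```

```text
time: 43.25
ee_pos: [0.4631, 0.2576, 0.1005]
tool_rot: [-3.14, -0.001, 0.207]
ft_force: [0.3, 0.1, -0.1]
grip_width: 0.004
time: 43.75
ee_pos: [0.4629, 0.2576, 0.0943]
tool_rot: [-3.14, -0.0, 0.207]
ft_force: [0.7, -0.4, 0.2]
grip_width: -0.001
time: 44.12
ee_pos: [0.4631, 0.2577, 0.0936]
tool_rot: [-3.14, -0.001, 0.207]
ft_force: [-13.8, -7.3, 28.8]
grip_width: -0.003
```

```bash
python3 -m crank '[0,0,-0.05,0,0,0,1,0,0,-0.16,0,0,0,1,0,0,-0.22,0,0,0,1,0,0,-0.22,0,0,0,1,-0.05,0,-0.25,0,0,0,1]';python3 -m crank '[0,0,0,0,0,0,1,0,0,0,0,0,0,1,0,0,0,0,0,0,1]'
python3 - <<'E'
from h import *
im,c=snap("wrist","w2.png");t,ct=snap("top","top2.png")
print(proj("wrist",[U(.0455,.075,.075),U(.0455,-.075,.075),U(.041,.015,.076),U(.041,-.015,.076)],c))
print(proj("top",[U(.0455,.075,.075),U(.0455,-.075,.075)],ct))
a=cv2.resize(im[60:330,100:460],(800,600),interpolation=2)
b=cv2.resize(t[110:290,110:425],(800,457),interpolation=2)
cv2.imwrite("pics/w2z.png",a);cv2.imwrite("pics/top2z.png",b)
E
```

```text
time: 44.75
ee_pos: [0.4382, 0.2519, 0.2149]
tool_rot: [-3.14, 0.002, 0.206]
ft_force: [0.4, 0.5, -0.4]
grip_width: 0.001
time: 45.12
ee_pos: [0.4388, 0.2522, 0.2157]
tool_rot: [-3.14, 0.0, 0.206]
ft_force: [0.3, -0.6, 0.5]
grip_width: -0.001
[[183.1845 149.2924]
 [375.3429 149.1817]
 [259.9927 155.1639]
 [298.4119 155.1434]]
[[159.9868 241.2868]
 [213.7986 225.3239]]
```

View pics/w2z.png

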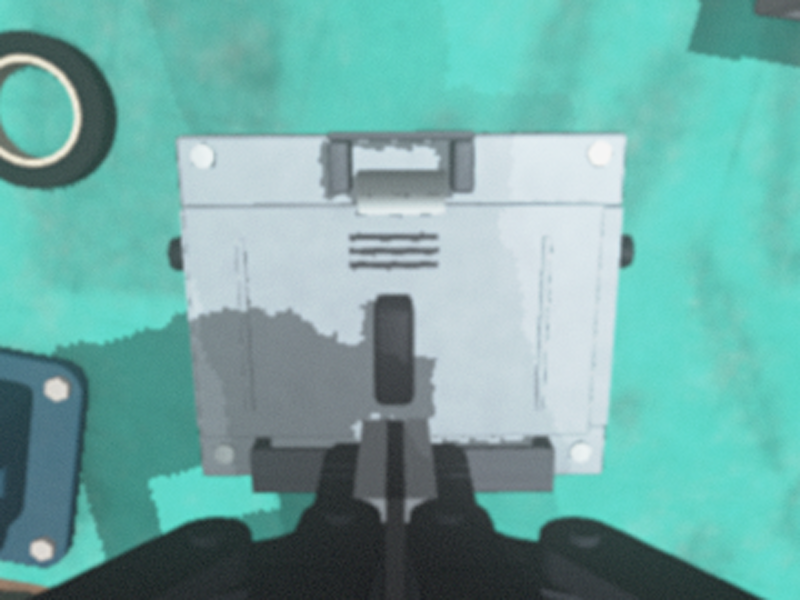

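The catch's nose overlaps the cover's rear edge and the cover lies flat. As a last check, I'll compare the rack and bystanders by numbers.

```bash
python3 - <<'E'
from h import *
a=cv2.imread("pics/top0.png").astype(int);b=cv2.imread("pics/top2.png").astype(int)
def pk(im,x,y,r=14):
    g=im[y-r:y+r,x-r:x+r].max(2);m=np.argwhere(g<60);return (m.mean(0)[::-1]+[x-r,y-r],len(m)) if len(m) else None
for u in(.045,-.045):
    q=proj("top",[K(0,u,.096)])[0];print("rack",q,pk(b,*q.round().astype(int),10))
d=np.abs(a-b).max(2)>50
n,l,st,ce=cv2.connectedComponentsWithStats(cv2.morphologyEx(d.astype(np.uint8),cv2.MORPH_OPEN,np.ones((3,3))))
print([ (s[:5].tolist()) for s in st[1:] if s[4]>12])
E
```

```text
rack [363.1093 236.4077] (array([360.6667, 240.3333]), 18)
rack [395.2857 227.2128] (array([391.6923, 231.2692]), 26)
[[287, 155, 13, 15, 157], [249, 161, 13, 15, 158], [122, 193, 127, 135, 9167], [389, 223, 6, 6, 28], [255, 227, 56, 40, 2018], [203, 229, 9, 5, 27], [379, 230, 18, 9, 80], [357, 232, 8, 5, 30], [351, 240, 15, 7, 59], [471, 249, 89, 53, 2138], [167, 281, 364, 139, 26621], [511, 299, 49, 50, 1208], [305, 397, 28, 23, 354], [277, 398, 30, 22, 462], [331, 402, 9, 12, 76], [262, 412, 13, 8, 70]]
```

```bash
python3 -c "
from station import manip
print(manip.job_done(), manip.get_state()['time'])"
```

```text
the job is handed in; nothing more can be done
the job is handed in; nothing more can be done
```

The job is handed in at about 45 s on the robot's clock. Both used cartridges hang in the rack, both fresh ones are seated in the wells, and the cover is shut. Only two used and two fresh cartridges were there. The fresh ones are in the middle well and the well at unit y = +46 mm; well0 is empty.

- **Cover:** the last wrist picture shows it lying flat, with the catch's nose over its rear edge. The final press read 29 N at the tool when the cover was down flat.
- **Cartridges:** each fresh one met the plate at the height expected for a seated one, and each used one met the bars at its hanging height. I saw the first used one hanging upright. I did not look at the second close up after letting go, only in the top picture.
- **Top picture against the start:** the differences lie where I worked (rack, the two emptied pedestals, the cover's old place, the unit) and where the arm stood, which hides part of the bench there. The tape, bolt and orange look-alike were near the unit in later wrist pictures and looked undisturbed.
- **Disagreements:** both rack cartridges appeared about 5 pixels (roughly 12 mm) from where I predicted. The offset was the same for both; I put it down to a rough dark-spot measurement and did not follow it up. The cover also hung 2–4 mm lower and slightly less tilted in the grip than planned, and I allowed for that when hooking it in.

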